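Clip the guest-book pens into the foyer pen cabinet

ROBOT

A 6-joint arm with a two-finger parallel gripper is mounted at the origin on the work surface. World frame = base frame: x ahead of the robot, y to its left, z up, the work surface at z = 0. Lengths are in m, angles in rad, forces in N, time in s.
With the tool pointing down it reaches from about 0.35 to 0.875 m from the base axis. Payload 4.2 kg.
Tool frame: the origin (TCP) lies midway between the tips of the shut fingers; the grasp point (between the pads) lies 19 mm behind it; z points along the fingers, y is the line along which they close (so a half turn about z gives the same grasp; the last joint's range is limited). The gripper opens to 85 mm and grips with 20 to 120 N. Pads are 22 mm wide; open, the fingers measure 114 mm over their backs; the gripper's body (76 mm by 85 mm) begins 54 mm behind the grasp point. The pads swing forward as they close: fully open they stand 13 mm farther back than shut.
Start: joints at [1.429, 0.385, 0.008, 0, -1.194, -0.259], TCP at [0.244, 0.575, 0.231] pointing down, gripper open.
Joint ranges: [-3.14, 3.14], [-1.21, 2.06], [-1.07, 1.41], [-3.16, 2.05], [-2.99, -0.16], [-3.1, 3.1]. Speed limits (rad/s): [2.79, 2.79, 3.14, 3.14, 3.14, 3.14].

INTERFACE

Orientations are given as a unit quaternion [x, y, z, w].
In Python, from workcell import ctrl, viewer gives the robot as it stands. The module is installed in compiled form; this text tells all that it offers.
- The arm moves only by the tool servo_tool, never from a script. Its argument "deltas" is a list of rows, each a list of 6 numbers: the shift along the tool's x, y, z in m, then the turn, a rotation vector about the tool's x, y, z in degrees. In form: [[tx, ty, tz, rx, ry, rz], ...]. A call has exactly 10 rows; each row is the pose to reach, as a shift and turn from the pose commanded when the call began, along the tool's axes at that moment; what a row does not reach only later rows make up. A row lasts 1/10 s, in which the tool goes at most 50 mm and 8.59 degrees, less where a joint would pass 70% of its speed; a pose out of reach is approached as far as the arm can. A call with a gripper value outside its range is refused whole. "hand" is the closure, from 0 (fully open) to 1 (shut), set as the call begins (left out, the last holds). The fingers move at their own pace and stop on an object; the grip force is fixed at half the most. Time passes only in rows, so rows that repeat a pose let the fingers close, or fill a call up. It gives the time, the measured TCP pose, the force, the opening and the grip force at its end, in the units of the state.
- ctrl.get_state(): the state, without advancing time (a new reading comes with each control period).
- viewer.snapshot(name): name is "side" or "top" or "wrist"; returns a dict with "frame" (384x512x3 uint8, red, green, blue), "depth" (384x512 float32, m along the optical axis (not along the pixel's ray), 0 where there is no reading), "fx", "fy", "cx", "cy" (pixels), "R" (3x3) and "t" (3): a world point X has camera coordinates R X + t; the wrist camera has in their place "hand_eye" (4x4, takes a point from camera to tool coordinates, whose origin is the TCP and whose axes are the flange's). Camera axes: x right, y down, z forward; pixel columns grow to the right and rows downward; lengths in m; the calibration is good to about 2 mm. A picture is of the moment at which its call begins: read the wrist's pose just before it.
- ctrl.finish_job(): hands the job in; it is judged then, once.
The state is a dict: "clock": time; "q": joint angles; "qvel": joint speeds; "effort": joint torques, N m; "position": TCP position; "tool_rot": TCP orientation; "contact_force": force on the tool from outside, world axes, zero at the start; "moment": the same for the moment, N m; "grip_width": opening from 0.0 (shut) to 1.0 (fully open); "grasp_force": force on a finger pad.
Only numpy, scipy, OpenCV 4.12 (cv2) and the standard library are available. Lean on these libraries where they do the work, as an engineer would, in place of code of your own. Each camera call takes 0.05 s, during which the arm holds its last target. There are 200 camera calls.

TASK

Put the guest-book pens away in the little oak pen cabinet. Swing its bar-handled door wide open, press every pen lying on the credenza straight down into a spring clip of its own on the rack inside the door, middle of the pen at the middle of the clip and fully home, and once all are clipped in swing the door gently shut with the pens still in their clips. Leave the bowl, the coaster and the photo frame where they are.

Things in the scene. Friction and masses are not known exactly. Their poses are not given: they have to be found in the camera images.
- pen_silver: silver square-section aluminium pen, 120 mm long (plus a 9 mm steel point at one end) and 10 mm square, about 30 g, with a black band near the point, lying on the credenza (not always present). Origin at the middle of its barrel, on its axis (5 mm above the credenza as it lies); x runs along the pen towards the point
- pen_teal: teal square-section aluminium pen, 120 mm long (plus a 9 mm steel point at one end) and 10 mm square, about 30 g, with a black band near the point, lying on the credenza (not always present). Origin at the middle of its barrel, on its axis (5 mm above the credenza as it lies); x runs along the pen towards the point
- pen_brass: brass-coloured square-section aluminium pen, 120 mm long (plus a 9 mm steel point at one end) and 10 mm square, about 30 g, with a black band near the point, lying on the credenza (not always present). Origin at the middle of its barrel, on its axis (5 mm above the credenza as it lies); x runs along the pen towards the point
- pen_red: red square-section aluminium pen, 120 mm long (plus a 9 mm steel point at one end) and 10 mm square, about 30 g, with a black band near the point, lying on the credenza (not always present). Origin at the middle of its barrel, on its axis (5 mm above the credenza as it lies); x runs along the pen towards the point
- door (a joint): cabinet door, rad: 0 shut, grows as it opens towards the robot (clockwise seen from above), stop at 1.75. Upright hinge at the cabinet's front left edge (robot's view). Light friction (0.15 N m): it stays where left. Panel 308 mm wide, 12 mm thick, top 165 mm up. Inside it carries the clip rack, which swings out with it and reaches 118 mm from the inner face, rails' undersides 104 mm up
- door_hinge (a point): point on the door's hinge line, 140 mm up, in the plane of the door's inner face. About the clips: each jaw pair has a flared mouth 17 mm wide, 20 mm above the clip's point, and a 6 mm throat 8 mm above that point; the jaws spring apart when a pen is pushed straight down with 5 to 20 N, and close over its top edges
- door_handle (a point): grip point on the door's chrome handle: an upright round bar, 10 mm diameter, from 95 to 155 mm up, its axis 35 mm off the door's outer face and 270 mm along the door from the hinge; the point is 140 mm up. It can be pinched from above with the fingers either side of it along the door. y of its frame runs along the door to the hinge, x through the door to its inner side
- clip1 (a point): spring clip 1 of 4, 70 mm from the hinge, nearest the hinge. Point: where the middle of a pressed-home pen lies, 117 mm up, 72 mm from the door's inner face, 5 mm above the rack rails. x along the seated pen (point either way), y across it, z up. Two pairs of 14 mm long spring jaws 38 mm either side of it along x; between them, and below between the rails, is finger room. Clips are 60 mm apart
- clip2 (a point): spring clip 2 of 4, 130 mm from the hinge. Point: where the middle of a pressed-home pen lies, 117 mm up, 72 mm from the door's inner face, 5 mm above the rack rails. x along the seated pen (point either way), y across it, z up. Two pairs of 14 mm long spring jaws 38 mm either side of it along x; between them, and below between the rails, is finger room. Clips are 60 mm apart
- clip3 (a point): spring clip 3 of 4, 190 mm from the hinge. Point: where the middle of a pressed-home pen lies, 117 mm up, 72 mm from the door's inner face, 5 mm above the rack rails. x along the seated pen (point either way), y across it, z up. Two pairs of 14 mm long spring jaws 38 mm either side of it along x; between them, and below between the rails, is finger room. Clips are 60 mm apart
- clip4 (a point): spring clip 4 of 4, 250 mm from the hinge. Point: where the middle of a pressed-home pen lies, 117 mm up, 72 mm from the door's inner face, 5 mm above the rack rails. x along the seated pen (point either way), y across it, z up. Two pairs of 14 mm long spring jaws 38 mm either side of it along x; between them, and below between the rails, is finger room. Clips are 60 mm apart
- cabinet: oak pen cabinet standing fixed on the credenza, 170 deep (x), 310 wide (y), 173 mm high, clear acrylic roof. Origin in the middle of its underside; its door closes the -x face
- bowl: teal ceramic bowl, 140 mm wide, 55 mm high, origin in the middle of its underside; leave alone
- coaster: black hard silicone coaster, 96 mm disc 7 mm thick, origin in the middle of its underside; leave alone
- photo: acrylic photo frame gripped in a chrome spring clamp stand, 100 mm wide, 130 mm high, origin in the middle of its underside; leave alone

How it is judged:
By the outcome, as a careful person would: the job done as asked, in the order asked, and still so for the second after the job is handed in, with the robot touching nothing.
Of pen_silver, pen_teal, pen_brass, pen_red only 3 to 4 are there at a start; the rules pass over those that are not, and their reading is None.
At some moment in a run one of pen_silver, pen_teal, pen_brass, pen_red may be knocked a few centimetres aside while the robot is not near it.
Once in a run the grip may slacken for a moment while it holds something.
It also fails if it takes over 210 s, if anything falls off the work surface, if the arm or the gripper's body presses on something with over 40 N, if the wrist force passes 120 N, or if a joint passes its speed limit or range.

## Working session

There is one attempt and no reset: what is moved stays moved. The work goes in short steps, Python scripts to look and compute and a tool call to move; the robot and the scene stay as the last step left them, time stands still between calls to the robot, and variables do not carry over. Pictures are saved under pics/ and viewed, at most 14 in all, crops included, and the job is handed in when it is done.

Besides the shell and the picture viewer there is one more tool, called after "Request:" as name(argument=value, ...), one argument or row to a line, values as JSON. servo_tool: Moves the arm, as the interface text tells. Its arguments: {"type":"object","properties":{"deltas":{"type":"array","items":{"type":"array","items":{"type":"number"}}},"hand":{"type":"number"}},"required":["deltas"]}

```bash
mkdir -p pics; cat > h.py <<'E'
import numpy as np, cv2
from scipy.spatial.transform import Rotation as Ro
from workcell import ctrl, viewer
def snap(n,save=None):
    st=ctrl.get_state(); s=viewer.snapshot(n)
    if n=='wrist':
        T=np.eye(4);T[:3,:3]=Ro.from_quat(st['tool_rot']).as_matrix();T[:3,3]=st['position']
        C=T@np.array(s['hand_eye']); s['C']=C
    else:
        C=np.eye(4);R=np.array(s['R']);C[:3,:3]=R.T;C[:3,3]=-R.T@np.array(s['t']);s['C']=C
    if save: cv2.imwrite(f'pics/{save}.png',s['frame'][:,:,::-1])
    np.savez(f'/tmp/{save or n}.npz',**s)
    return s
def load(n): return dict(np.load(f'/tmp/{n}.npz'))
def pt(s,u,v,z=None,r=1):
    ray=np.array([(u-s['cx'])/s['fx'],(v-s['cy'])/s['fy'],1.])
    C=s['C']
    if z is None:
        p=s['depth'][int(v)-r:int(v)+r+1,int(u)-r:int(u)+r+1]; d=np.median(p[p>0]) if (p>0).any() else np.nan
    else:
        d=(z-C[2,3])/(C[:3,:3]@ray)[2]
    return C[:3,:3]@(ray*d)+C[:3,3]
def proj(s,P):
    C=s['C'];c=C[:3,:3].T@(np.array(P)-C[:3,3]);return c[0]/c[2]*s['fx']+s['cx'],c[1]/c[2]*s['fy']+s['cy']
def st():
    s=ctrl.get_state();R=Ro.from_quat(s['tool_rot']).as_matrix()
    print('t',s['clock'],'p',np.round(s['position'],4),'x',R[:,0].round(3),'y',R[:,1].round(3),'q',np.round(s['q'],3),'F',np.round(s['contact_force'],1),'g',s['grip_width'],s['grasp_force'])
    return s
def to(P,yaw=None):
    """tool delta from present pose to world TCP P; yaw= world angle of tool y axis (mod pi)"""
    s=ctrl.get_state();R=Ro.from_quat(s['tool_rot']).as_matrix()
    d=R.T@(np.array(P)-s['position'])
    a=None
    if yaw is not None:
        cur=np.arctan2(R[1,1],R[0,1]); a=-np.degrees((yaw-cur+np.pi/2)%np.pi-np.pi/2)
    print('delta',d.round(4),'rz',a)
E
python3 - <<'E'
from h import *
a=snap('top','top0');b=snap('side','side0');st()
print(a['C'].round(3),a['fx'],b['C'].round(3))
im=np.hstack([cv2.resize(a['frame'],(400,300)),cv2.resize(b['frame'],(400,300))])
E
```

```text
t 0.1 p [0.2436 0.575  0.2303] x [ 0.921 -0.39   0.   ] y [-0.39  -0.921  0.002] q [ 1.429  0.385  0.007 -0.    -1.194 -0.259] F [1.  0.5 0.1] g 0.9939535999389945 0.0
[[-0.013 -0.995  0.098  0.525]
 [-1.     0.014  0.006  0.04 ]
 [-0.008 -0.098 -0.995  1.032]
 [ 0.     0.     0.     1.   ]] 346.9592600110122 [[ 0.808 -0.32   0.495  0.011]
 [-0.589 -0.453  0.669 -0.827]
 [ 0.01  -0.832 -0.555  0.814]
 [ 0.     0.     0.     1.   ]]
```

View pics/top0.png

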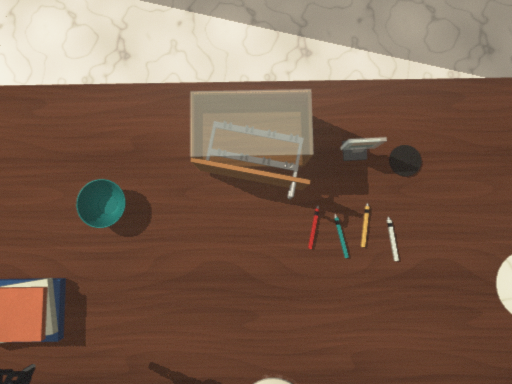

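View pics/side0.png

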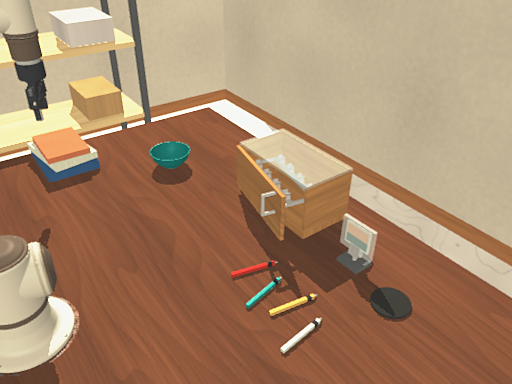

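The top view shows the door slightly ajar, its edge running from (192,160) to (309,182) with the handle near (292,190). All four pens are present: red at (314,228), teal (341,236), brass (365,225) and silver (393,240).

```bash
python3 - <<'E'
from h import *
a=load('top0')
c=a['frame'][80:270,180:410];cv2.imwrite('pics/c0.png',cv2.resize(c,None,fx=3.4,fy=3,interpolation=cv2.INTER_CUBIC)[:,:,::-1])
hsv=cv2.cvtColor(a['frame'],cv2.COLOR_RGB2HSV)
d=a['depth']
vv,uu=np.mgrid[195:270,305:405]
h,s,v=[hsv[195:270,305:405,i].astype(int) for i in range(3)]
P={}
for n,m in dict(red=((h<5)|(h>174))&(s>180)&(v>130),teal=(h>75)&(h<100)&(s>100),brass=(h>15)&(h<30)&(v>140),silver=(s<60)&(v>140)).items():
    k,l,stt,_=cv2.connectedComponentsWithStats(m.astype(np.uint8));i=1+stt[1:,4].argmax();m=l==i
    pts=np.array([pt(a,x,y,.008)[:2] for x,y in zip(uu[m],vv[m])])
    (cx,cy),(w,hh),ang=cv2.minAreaRect(pts.astype(np.float32)*1000);print(n,m.sum(),pts.mean(0).round(3),cx,cy,w,hh,ang)
for p in [(192,160),(309,182)]: print(p,pt(a,*p,.165).round(3))
E
```

```text
red 106 [ 0.507 -0.123] 506.8214111328125 -122.59867858886719 10.127340316772461 95.09944915771484 78.2663803100586
teal 122 [ 0.48  -0.208] 480.8163146972656 -208.00645446777344 99.17443084716797 10.293477058410645 12.79907512664795
brass 153 [ 0.512 -0.274] 511.7638854980469 -274.2341003417969 12.885414123535156 98.04007720947266 81.12059020996094
silver 154 [ 0.47  -0.356] 470.25726318359375 -356.1299133300781 97.12083435058594 12.972479820251465 7.611058712005615
(192, 160) [0.695 0.203 0.165]
(309, 182) [ 0.634 -0.093  0.165]
```

View pics/c0.png

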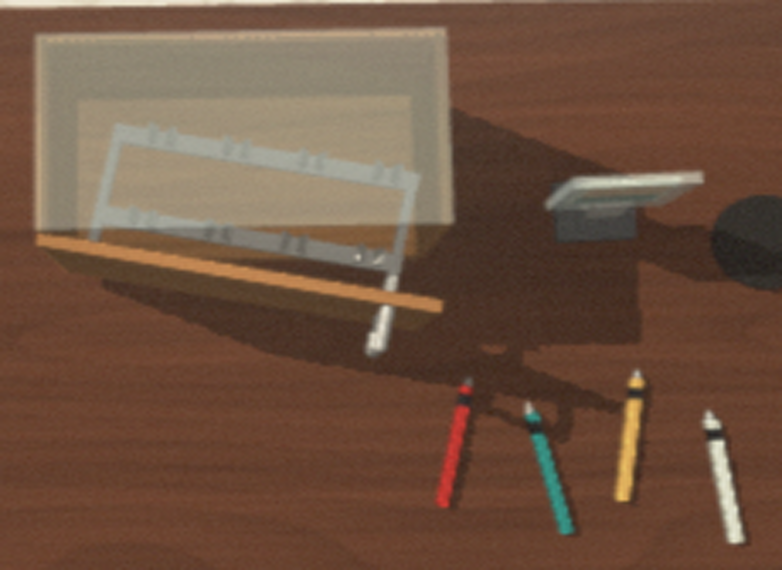

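```bash
python3 - <<'E'
from h import *
a=load('top0');print(pt(a,290.6,196.7,.155).round(3))
to([.60,-.05,.30],np.arctan2(-.979,-.202))
E
```

```text
[ 0.599 -0.046  0.155]
delta [ 0.572   0.4365 -0.0688] rz -11.315126273690264
```

Request:
servo_tool(
  deltas=[
    [0.01, 0.01, -0.02, 0, 0, 0],
    [0.03, 0.03, -0.04, 0, 0, 0],
    [0.065, 0.05, -0.06, 0, 0, 0],
    [0.1, 0.08, -0.069, 0, 0, 0],
    [0.14, 0.11, -0.069, 0, 0, 0],
    [0.175, 0.135, -0.069, 0, 0, 0],
    [0.21, 0.16, -0.069, 0, 0, 0],
    [0.245, 0.185, -0.069, 0, 0, 0],
    [0.275, 0.21, -0.069, 0, 0, 0],
    [0.286, 0.218, -0.069, 0, 0, 0],
  ],
)

```text
clock: 1.1
position: [0.4227, 0.2603, 0.3001]
tool_rot: [0.98, -0.201, -0.0, 0.0]
contact_force: [1.4, 0.1, -0.8]
grip_width: 0.999
grasp_force: 0.0
```

Request:
servo_tool(
  deltas=[
    [0.02, 0.015, 0, 0, 0, -1],
    [0.05, 0.035, 0, 0, 0, -2],
    [0.085, 0.06, 0, 0, 0, -3],
    [0.12, 0.09, 0, 0, 0, -5],
    [0.155, 0.12, 0, 0, 0, -7],
    [0.19, 0.145, 0, 0, 0, -9],
    [0.225, 0.17, 0, 0, 0, -10],
    [0.255, 0.195, 0, 0, 0, -11.3],
    [0.275, 0.21, 0, 0, 0, -11.3],
    [0.286, 0.218, 0, 0, 0, -11.3],
  ],
)

```text
clock: 2.1
position: [0.6011, -0.0505, 0.2993]
tool_rot: [0.995, -0.103, -0.001, 0.0]
contact_force: [0.2, 0.2, -0.5]
grip_width: 1.004
grasp_force: 0.0
```

```bash
python3 - <<'E'
from h import *
st();w=snap('wrist','w1');print(w['hand_eye'].round(3),w['fx'],proj(w,[.6,-.048,.155]))
to([.60,-.05,.30],np.arctan2(-.979,-.202))
E
```

```text
t 2.1 p [ 0.6011 -0.0505  0.2993] x [ 0.979 -0.204 -0.001] y [-0.204 -0.979  0.   ] q [ 0.184  0.311  0.068 -0.    -1.329  1.181] F [ 0.2  0.2 -0.5] g 1.0042485625022375 0.0
[[-0.    -0.963 -0.271  0.068]
 [ 1.     0.    -0.001  0.001]
 [ 0.001 -0.271  0.963 -0.144]
 [ 0.     0.     0.     1.   ]] 295.05406932350604 (np.float64(252.0299844787818), np.float64(177.50938575804352))
delta [-0.0018 -0.0008 -0.0008] rz -0.13309436875900532
```

View pics/w1.png

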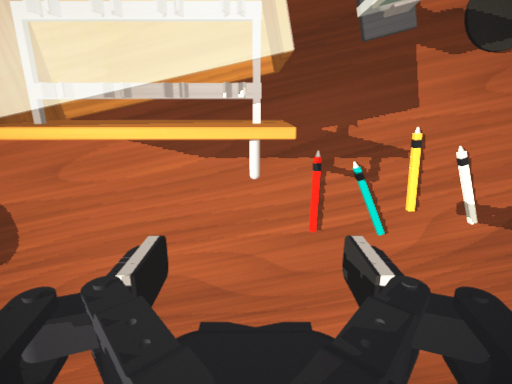

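The wrist view shows the handle bar's top at about (254,174). The door edge lies level at row 132, so the tool is aligned with the door.

```bash
python3 - <<'E'
from h import *
w=load('w1');h=pt(w,254,174,.155);print(h)
for p in [(294,132),(20,132)]: print(pt(w,*p,.165))
u=np.array([-.204,-.979]);n=np.array([-.979,.204]);H=h[:2]-.27*u-.047*n;print('H',H)
to([h[0],h[1],.121])
E
```

```text
[ 0.60312657 -0.05067336  0.155     ]
[ 0.63687916 -0.09569695  0.165     ]
[0.68881099 0.15330627 0.165     ]
H [0.70421957 0.20406864]
delta [ 0.0016 -0.0009  0.1782] rz None
```

Request:
servo_tool(
  deltas=[
    [0.002, -0.001, 0.01, 0, 0, 0],
    [0.002, -0.001, 0.03, 0, 0, 0],
    [0.002, -0.001, 0.055, 0, 0, 0],
    [0.002, -0.001, 0.08, 0, 0, 0],
    [0.002, -0.001, 0.105, 0, 0, 0],
    [0.002, -0.001, 0.13, 0, 0, 0],
    [0.002, -0.001, 0.15, 0, 0, 0],
    [0.002, -0.001, 0.165, 0, 0, 0],
    [0.002, -0.001, 0.175, 0, 0, 0],
    [0.002, -0.001, 0.178, 0, 0, 0],
  ],
)

```text
clock: 3.15
position: [0.6015, -0.0475, 0.121]
tool_rot: [0.995, -0.101, -0.001, 0.0]
contact_force: [-0.4, -0.5, 0.2]
grip_width: 0.999
grasp_force: 0.0
```

Request:
servo_tool(
  deltas=[
    [0, 0, 0, 0, 0, 0],
    [0, 0, 0, 0, 0, 0],
    [0, 0, 0, 0, 0, 0],
    [0, 0, 0, 0, 0, 0],
    [0, 0, 0, 0, 0, 0],
    [0, 0, 0, 0, 0, 0],
    [0, 0, 0, 0, 0, 0],
    [0, 0, 0, 0, 0, 0],
    [0, 0, 0, 0, 0, 0],
    [0, 0, 0, 0, 0, 0],
  ],
  hand=1,
)

```text
clock: 4.15
position: [0.6018, -0.05, 0.1229]
tool_rot: [0.995, -0.102, -0.001, 0.001]
contact_force: [-2.7, -4.3, 2.9]
grip_width: 0.104
grasp_force: 58.5
```

```bash
python3 - <<'E'
from h import *
s=st()
H=np.array([.7042,.2041]);R=Ro.from_quat(s['tool_rot']).as_matrix();p=s['position'][:2];p=np.array(p)
print('r',np.hypot(*(p-H)))
# arc rows in tool axes (relative to any instant; same for each call)
for k in range(1,11):
    a=-np.radians(3.5*k);r=p-H;q=H+np.array([[np.cos(a),-np.sin(a)],[np.sin(a),np.cos(a)]])@r
    d=R.T@np.append(q-p,0);print(3.5*k,d.round(4))
E
```

```text
t 4.15 p [ 0.6018 -0.05    0.1229] x [ 0.979 -0.203 -0.001] y [-0.203 -0.979  0.002] q [ 0.186  0.445 -0.19   0.002 -0.938  1.18 ] F [-2.7 -4.3  2.9] g 0.103691586399317 58.48247766494751
r 0.2739722084140889
3.5 [-0.0164 -0.0035  0.    ]
7.0 [-0.0325 -0.008   0.    ]
10.5 [-0.0483 -0.0134  0.    ]
14.0 [-0.0638 -0.0198  0.    ]
17.5 [-0.0788 -0.0272  0.    ]
21.0 [-0.0934 -0.0354  0.    ]
24.5 [-0.1074 -0.0445  0.    ]
28.0 [-0.1208 -0.0545  0.    ]
31.5 [-0.1337 -0.0652  0.    ]
35.0 [-0.1458 -0.0768  0.    ]
```

Request:
servo_tool(
  deltas=[
    [-0.0164, -0.0035, 0, 0, 0, 3.5],
    [-0.0325, -0.008, 0, 0, 0, 7],
    [-0.0483, -0.0134, 0, 0, 0, 10.5],
    [-0.0638, -0.0198, 0, 0, 0, 14],
    [-0.0788, -0.0272, 0, 0, 0, 17.5],
    [-0.0934, -0.0354, 0, 0, 0, 21],
    [-0.1074, -0.0445, 0, 0, 0, 24.5],
    [-0.1208, -0.0545, 0, 0, 0, 28],
    [-0.1337, -0.0652, 0, 0, 0, 31.5],
    [-0.1458, -0.0768, 0, 0, 0, 35],
  ],
)

```text
clock: 5.15
position: [0.4742, 0.0558, 0.1228]
tool_rot: [0.918, -0.397, -0.0, 0.001]
contact_force: [-1.5, -1.7, 2.0]
grip_width: 0.103
grasp_force: 44.9
```

Request:
servo_tool(
  deltas=[
    [-0.0164, -0.0035, 0, 0, 0, 3.5],
    [-0.0325, -0.008, 0, 0, 0, 7],
    [-0.0483, -0.0134, 0, 0, 0, 10.5],
    [-0.0638, -0.0198, 0, 0, 0, 14],
    [-0.0788, -0.0272, 0, 0, 0, 17.5],
    [-0.0934, -0.0354, 0, 0, 0, 21],
    [-0.1074, -0.0445, 0, 0, 0, 24.5],
    [-0.1208, -0.0545, 0, 0, 0, 28],
    [-0.1337, -0.0652, 0, 0, 0, 31.5],
    [-0.1458, -0.0768, 0, 0, 0, 35],
  ],
)

```text
clock: 6.15
position: [0.4308, 0.2155, 0.1228]
tool_rot: [0.756, -0.655, -0.0, -0.0]
contact_force: [1.4, -0.5, 0.8]
grip_width: 0.099
grasp_force: 58.7
```

Request:
servo_tool(
  deltas=[
    [-0.0117, -0.0024, 0, 0, 0, 2.5],
    [-0.0233, -0.0052, 0, 0, 0, 5],
    [-0.0347, -0.0086, 0, 0, 0, 7.5],
    [-0.046, -0.0125, 0, 0, 0, 10],
    [-0.0528, -0.0153, 0, 0, 0, 11.5],
    [-0.0528, -0.0153, 0, 0, 0, 11.5],
    [-0.0528, -0.0153, 0, 0, 0, 11.5],
    [-0.0528, -0.0153, 0, 0, 0, 11.5],
    [-0.0528, -0.0153, 0, 0, 0, 11.5],
    [-0.0528, -0.0153, 0, 0, 0, 11.5],
  ],
)

```text
clock: 7.15
position: [0.4385, 0.2693, 0.1228]
tool_rot: [-0.687, 0.726, 0.0, 0.0]
contact_force: [-3.2, 2.1, 4.7]
grip_width: 0.103
grasp_force: 59.3
```

```bash
python3 - <<'E'
from h import *
st();t=snap('top','top1')
E
```

```text
t 7.15 p [0.4385 0.2693 0.1228] x [-0.055 -0.998 -0.001] y [-0.998  0.055 -0.   ] q [ 0.866  0.309 -0.411 -0.    -0.85  -0.921] F [-3.2  2.1  4.7] g 0.10295395936705416 59.2779403924942
```

View pics/top1.png

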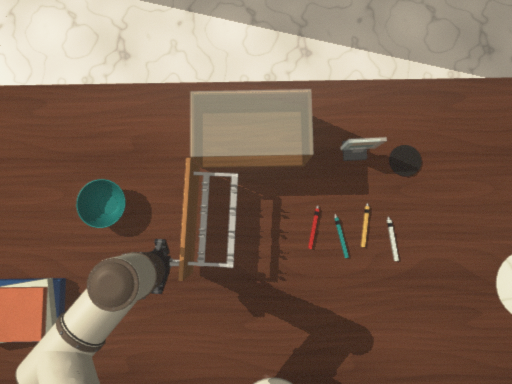

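The door is now about 1.62 rad open with the empty rack exposed, and the pens haven't moved. Next I release the handle, lift and work out the pen poses.

Request:
servo_tool(
  deltas=[
    [0, 0, 0, 0, 0, 0],
    [0, 0, 0, 0, 0, 0],
    [0, 0, 0, 0, 0, 0],
    [0, 0, 0, 0, 0, 0],
    [0, 0, -0.02, 0, 0, 0],
    [0, 0, -0.05, 0, 0, 0],
    [0, 0, -0.09, 0, 0, 0],
    [0, 0, -0.13, 0, 0, 0],
    [0, 0, -0.16, 0, 0, 0],
    [0, 0, -0.18, 0, 0, 0],
  ],
  hand=0,
)

```text
clock: 8.2
position: [0.4391, 0.2696, 0.3051]
tool_rot: [-0.687, 0.726, -0.0, 0.002]
contact_force: [0.9, -0.8, -1.8]
grip_width: 0.998
grasp_force: 0.0
```

```bash
cat >> h.py <<'E'
from scipy.optimize import minimize
def pens(s):
    """pose (mid, axis dir to point) by colour: line fit of colour blob at z=.009, butt end + 60 mm"""
    hsv=cv2.cvtColor(s['frame'],cv2.COLOR_RGB2HSV).astype(int);h,S,v=hsv[...,0],hsv[...,1],hsv[...,2]
    out={}
    M=dict(red=((h<5)|(h>174))&(S>190)&(v>150),teal=(h>78)&(h<98)&(S>120)&(v>90),brass=(h>18)&(h<32)&(S>120)&(v>150),silver=(S<45)&(v>150))
    for n,m in M.items():
        k,l,q,_=cv2.connectedComponentsWithStats(m.astype(np.uint8),connectivity=8)
        for i in range(1,k):
            if q[i,4]<60: continue
            vv,uu=np.where(l==i)
            P=np.array([pt(s,x,y,.009)[:2] for x,y in zip(uu,vv)])
            (cx,cy),(a,b),ang=cv2.minAreaRect((P*1000).astype(np.float32))
            L,W=max(a,b),min(a,b)
            if 75<L<130 and W<24:
                c=P.mean(0);d=np.linalg.svd(P-c,full_matrices=False)[2][0]
                if d[0]<0:d=-d
                pr=(P-c)@d; lo,hi=np.percentile(pr,[.5,99.5])
                out[n]=(c+d*(lo+hi)/2,d,hi-lo,lo,hi,c)
                print(n,'blob mid',(c+d*(lo+hi)/2).round(4),'butt+60',(c+d*(lo+.06)).round(4),'dir',np.degrees(np.arctan2(d[1],d[0])).round(1),'L',round(L,1),'W',round(W,1))
    return out
E
python3 - <<'E'
from h import *
st()
w=load('w1');pens(w)
to([.51,-.12,.30],np.radians(78+90-180+0))
E
```

```text
t 8.2 p [0.4391 0.2696 0.3051] x [-0.055 -0.998 -0.003] y [-0.998  0.055 -0.003] q [ 8.660e-01  1.480e-01 -1.320e-01  1.000e-03 -1.287e+00 -9.220e-01] F [ 0.9 -0.8 -1.8] g 0.9984482545365613 0.0
red blob mid [ 0.5081 -0.1254] butt+60 [ 0.519  -0.1278] dir -12.4 L 97.7 W 12.7
teal blob mid [ 0.4808 -0.2106] butt+60 [ 0.4918 -0.2081] dir 13.0 L 98.6 W 11.2
brass blob mid [ 0.5123 -0.2764] butt+60 [ 0.5236 -0.2781] dir -8.7 L 98.8 W 14.5
silver blob mid [ 0.4717 -0.3577] butt+60 [ 0.4826 -0.3563] dir 7.7 L 100.9 W 15.3
delta [ 0.3851 -0.0922  0.0043] rz 8.839953969291598
```

Request:
servo_tool(
  deltas=[
    [0.02, -0.005, 0, 0, 0, -6],
    [0.06, -0.015, 0, 0, 0, -14],
    [0.105, -0.027, 0, 0, 0, -22],
    [0.15, -0.04, 0, 0, 0, -30],
    [0.195, -0.05, 0.01, 0, 0, -38],
    [0.24, -0.062, 0.02, 0, 0, -46],
    [0.285, -0.074, 0.03, 0, 0, -54],
    [0.33, -0.086, 0.04, 0, 0, -62],
    [0.37, -0.096, 0.05, 0, 0, -70],
    [0.392, -0.102, 0.055, 0, 0, -77],
  ],
  hand=0.6,
)

```text
clock: 9.2
position: [0.5184, -0.1277, 0.2472]
tool_rot: [0.988, -0.156, -0.0, 0.0]
contact_force: [0.6, 0.8, -0.6]
grip_width: 0.401
grasp_force: 0.0
```

Request:
servo_tool(
  deltas=[
    [0, 0, 0, 0, 0, -4],
    [0, 0, 0, 0, 0, -4],
    [0, 0, 0, 0, 0, -4],
    [0, 0, 0, 0, 0, -4],
    [0, 0, 0, 0, 0, -4],
    [0, 0, 0, 0, 0, -4],
    [0, 0, 0, 0, 0, -4],
    [0, 0, 0, 0, 0, -4],
    [0, 0, 0, 0, 0, -4],
    [0, 0, 0, 0, 0, -4],
  ],
)

```text
clock: 10.2
position: [0.5185, -0.1256, 0.2478]
tool_rot: [0.992, -0.124, -0.0, -0.0]
contact_force: [-0.3, -0.2, 0.1]
grip_width: 0.398
grasp_force: 0.0
```

```bash
cat >> h.py <<'E'
def pick(n,name=None,z=.004):
    s=st();w=snap('wrist',name or 'wp');o=pens(w)
    c=o[n];d=c[1];m=c[5]+d*(c[3]+.06);to([m[0],m[1],z],np.arctan2(d[1],d[0])+np.pi/2)
    return w
E
python3 - <<'E'
from h import *
pick('red','w2')
E
```

```text
t 10.2 p [ 0.5185 -0.1256  0.2478] x [ 0.969 -0.245 -0.   ] y [-0.245 -0.969 -0.   ] q [ 0.066  0.217 -0.19  -0.    -1.164  1.256] F [-0.3 -0.2  0.1] g 0.3976442471651123 0.0
red blob mid [ 0.5084 -0.1264] butt+60 [ 0.5192 -0.1287] dir -12.4 L 98.1 W 9.9
teal blob mid [ 0.4812 -0.2109] butt+60 [ 0.4918 -0.2085] dir 12.9 L 99.4 W 10.3
brass blob mid [ 0.5122 -0.2768] butt+60 [ 0.5228 -0.2784] dir -8.7 L 99.5 W 13.5
silver blob mid [ 0.471  -0.3583] butt+60 [ 0.4816 -0.3568] dir 7.7 L 100.0 W 14.4
delta [0.0015 0.0028 0.2438] rz -1.8203872036299167
```

View pics/w2.png

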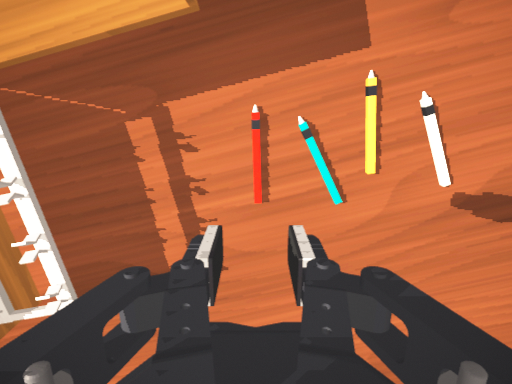

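The wrist view shows all four pens undisturbed, red running from (258,202) to its point at (255,106). I descend on red.

Request:
servo_tool(
  deltas=[
    [0.0015, 0.003, 0.02, 0, 0, -1.8],
    [0.0015, 0.003, 0.055, 0, 0, -1.8],
    [0.0015, 0.003, 0.095, 0, 0, -1.8],
    [0.0015, 0.003, 0.135, 0, 0, -1.8],
    [0.0015, 0.003, 0.17, 0, 0, -1.8],
    [0.0015, 0.003, 0.2, 0, 0, -1.8],
    [0.0015, 0.003, 0.22, 0, 0, -1.8],
    [0.0015, 0.003, 0.232, 0, 0, -1.8],
    [0.0015, 0.003, 0.239, 0, 0, -1.8],
    [0.0015, 0.003, 0.2435, 0, 0, -1.8],
  ],
)

```text
clock: 11.25
position: [0.5197, -0.129, 0.0043]
tool_rot: [0.994, -0.108, 0.0, 0.0]
contact_force: [-0.9, 0.6, 0.7]
grip_width: 0.4
grasp_force: 0.0
```

Request:
servo_tool(
  deltas=[
    [0, 0, 0, 0, 0, 0],
    [0, 0, 0, 0, 0, 0],
    [0, 0, 0, 0, 0, 0],
    [0, 0, 0, 0, 0, 0],
    [0, 0, 0, 0, 0, 0],
    [0, 0, 0, 0, 0, 0],
    [0, 0, 0, 0, 0, 0],
    [0, 0, 0, 0, 0, 0],
    [0, 0, 0, 0, 0, 0],
    [0, 0, 0, 0, 0, 0],
  ],
  hand=1,
)

```text
clock: 12.25
position: [0.5199, -0.1289, 0.0052]
tool_rot: [0.994, -0.108, 0.001, -0.0]
contact_force: [-0.5, 0.0, 5.9]
grip_width: 0.086
grasp_force: 59.4
```

Request:
servo_tool(
  deltas=[
    [0, 0, -0.005, 0, 0, 0],
    [0, 0, -0.015, 0, 0, 0],
    [0, 0, -0.04, 0, 0, 0],
    [0, 0, -0.08, 0, 0, 0],
    [0, 0, -0.12, 0, 0, 0],
    [0, 0, -0.16, 0, 0, 0],
    [0, 0, -0.2, 0, 0, 0],
    [0, 0, -0.22, 0, 0, 0],
    [0, 0, -0.235, 0, 0, 0],
    [0, 0, -0.24, 0, 0, 0],
  ],
)

```text
clock: 13.25
position: [0.5196, -0.129, 0.2468]
tool_rot: [0.994, -0.108, 0.002, -0.0]
contact_force: [0.3, 0.2, -0.3]
grip_width: 0.091
grasp_force: 58.7
```

```bash
python3 - <<'E'
from h import *
st()
t=snap('top','top2')
c=t['frame'][150:290,170:250];cv2.imwrite('pics/c2.png',cv2.resize(c,None,fx=4,fy=4,interpolation=cv2.INTER_CUBIC)[:,:,::-1])
E
```

```text
t 13.25 p [ 0.5196 -0.129   0.2468] x [ 0.977 -0.215  0.004] y [-0.215 -0.977 -0.001] q [ 0.06   0.219 -0.19   0.    -1.158  1.294] F [ 0.3  0.2 -0.3] g 0.09057851375647467 58.69162380695343
```

View pics/c2.png

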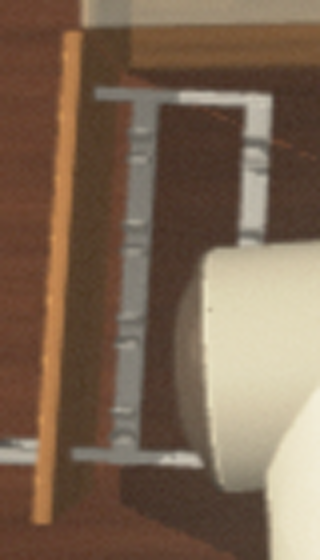

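The crop shows the door edge from (72,32) to (42,522), with the rack rails and jaw pairs beside it, partly hidden by the arm.

```bash
cat >> h.py <<'E'
H=np.array([.7042,.2041])
def clips(th,H=H):
    u=np.array([-np.sin(th),-np.cos(th)]);i=np.array([np.cos(th),-np.sin(th)])
    return [H+(.07+.06*k)*u+.072*i for k in range(4)]
def theta():
    r=np.array([.4385,.2693])-H   # handle at release
    return np.arctan2(r[1],r[0])  
E
python3 - <<'E'
from h import *
r=np.array([.4385,.2693])-H
# handle local: u*.27 - i*.047
f=lambda th:np.array([-np.sin(th),-np.cos(th)])*.27-np.array([np.cos(th),-np.sin(th)])*.047
th=min(np.linspace(1.4,1.75,351),key=lambda t:np.hypot(*(f(t)-r)));print('th',th,f(th)-r)
t=load('top2');a,b=pt(t,188,158,.165),pt(t,180.5,280.5,.165);print(a,b,np.arctan2(-(b-a)[0],-(b-a)[1]))
print(np.round(clips(th),4))
c=clips(th)[0];to([c[0],c[1],.25],np.arctan2(-np.cos(th),-np.sin(th)))
E
```

```text
th 1.639 [-4.69170388e-04  9.14445783e-05]
[0.69990602 0.21271292 0.165     ] [0.39502198 0.22940557 0.165     ] 1.6254925315806417
[[0.6295 0.137 ]
 [0.5696 0.1411]
 [0.5097 0.1452]
 [0.4499 0.1493]]
delta [ 0.0502 -0.2834 -0.0033] rz 81.50560078963196
```

Request:
servo_tool(
  deltas=[
    [0.003, -0.015, 0, 0, 0, 6],
    [0.008, -0.045, 0, 0, 0, 14],
    [0.013, -0.08, 0, 0, 0, 22],
    [0.02, -0.115, 0, 0, 0, 30],
    [0.026, -0.15, 0, 0, 0, 38],
    [0.033, -0.185, 0, 0, 0, 46],
    [0.039, -0.22, 0, 0, 0, 54],
    [0.045, -0.25, 0, 0, 0, 62],
    [0.049, -0.275, 0, 0, 0, 70],
    [0.0502, -0.2834, -0.003, 0, 0, 77],
  ],
)

```text
clock: 14.3
position: [0.6288, 0.1392, 0.2445]
tool_rot: [0.71, -0.705, -0.001, 0.002]
contact_force: [-0.4, -0.7, -0.4]
grip_width: 0.088
grasp_force: 58.7
```

Request:
servo_tool(
  deltas=[
    [0, 0, 0, 0, 0, 4.5],
    [0, 0, 0, 0, 0, 4.5],
    [0, 0, 0, 0, 0, 4.5],
    [0, 0, 0, 0, 0, 4.5],
    [0, 0, 0, 0, 0, 4.5],
    [0, 0, 0, 0, 0, 4.5],
    [0, 0, 0, 0, 0, 4.5],
    [0, 0, 0, 0, 0, 4.5],
    [0, 0, 0, 0, 0, 4.5],
    [0, 0, 0, 0, 0, 4.5],
  ],
)

```text
clock: 15.3
position: [0.6291, 0.1371, 0.2473]
tool_rot: [-0.683, 0.731, 0.0, 0.0]
contact_force: [-0.4, 0.4, -0.3]
grip_width: 0.088
grasp_force: 58.7
```

```bash
python3 - <<'E'
from h import *
st();w=snap('wrist','w3')
for k,c in enumerate(clips(1.639)):
    u=np.array([-np.sin(1.639),-np.cos(1.639)]);i=np.array([np.cos(1.639),-np.sin(1.639)])
    for sgn in (1,-1):
        print(k+1,sgn,np.round(proj(w,np.append(c+sgn*.038*i,.137)),1))
E
```

```text
t 15.3 p [0.6291 0.1371 0.2473] x [-0.068 -0.998 -0.   ] y [-0.998  0.068 -0.   ] q [ 0.465  0.407  0.083 -0.    -1.247 -0.533] F [-0.4  0.4 -0.3] g 0.0882807122955062 58.71669352054596
1 1 [253.6 143.6]
1 -1 [253.7 225.9]
2 1 [323.6 143.5]
2 -1 [318.4 225.8]
3 1 [393.6 143.5]
3 -1 [383.1 225.8]
4 1 [463.6 143.5]
4 -1 [447.8 225.8]
```

View pics/w3.png

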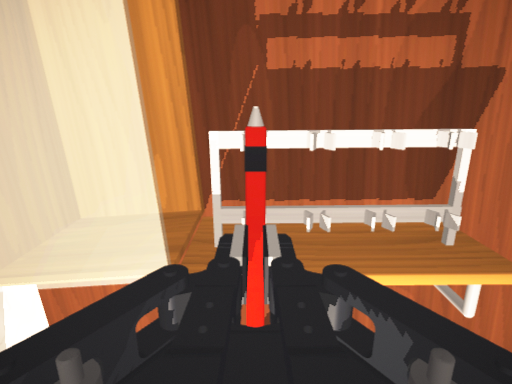

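```bash
python3 - <<'E'
from h import *
w=load('w3')
c=w['frame'][120:250,200:480];cv2.imwrite('pics/c3.png',cv2.resize(c,None,fx=2.8,fy=2.8,interpolation=cv2.INTER_CUBIC)[:,:,::-1])
d=w['depth'][120:250,200:480];C=w['C']
# world points of everything in rack area higher than z=.125
vv,uu=np.mgrid[120:250,200:480]
ray=np.stack([(uu-w['cx'])/w['fx'],(vv-w['cy'])/w['fy'],np.ones_like(uu)],-1)*d[...,None]
P=ray@C[:3,:3].T+C[:3,3]
m=(P[...,2]>.125)&(P[...,2]<.145)&(d>0)
k,l,q,_=cv2.connectedComponentsWithStats(m.astype(np.uint8))
for i in range(1,k):
    if 5<q[i,4]<400: print(q[i,4],P[l==i].mean(0).round(4),P[l==i].min(0).round(3),P[l==i].max(0).round(3))
E
```

```text
119 [0.4571 0.1079 0.1333] [0.452 0.101 0.125] [0.46  0.115 0.139]
293 [0.442  0.1089 0.1324] [0.437 0.102 0.125] [0.446 0.116 0.139]
104 [0.5758 0.1005 0.1342] [0.571 0.094 0.126] [0.579 0.108 0.139]
195 [0.5614 0.1017 0.133 ] [0.557 0.095 0.125] [0.565 0.109 0.139]
75 [0.5171 0.104  0.1348] [0.511 0.097 0.125] [0.52  0.111 0.14 ]
243 [0.5017 0.1054 0.1327] [0.497 0.098 0.125] [0.506 0.113 0.139]
79 [0.6368 0.0968 0.1368] [0.635 0.09  0.133] [0.639 0.104 0.139]
99 [0.5803 0.1759 0.1341] [0.576 0.169 0.126] [0.584 0.184 0.139]
165 [0.566  0.1772 0.1329] [0.562 0.17  0.125] [0.57  0.185 0.138]
68 [0.5212 0.1785 0.1343] [0.517 0.173 0.125] [0.524 0.187 0.139]
204 [0.5063 0.1807 0.1327] [0.502 0.174 0.125] [0.51  0.188 0.139]
102 [0.4615 0.1832 0.1332] [0.458 0.177 0.125] [0.464 0.191 0.139]
243 [0.4467 0.1844 0.1326] [0.442 0.177 0.125] [0.451 0.192 0.139]
22 [0.6414 0.1684 0.1368] [0.64  0.166 0.133] [0.643 0.172 0.139]
```

View pics/c3.png

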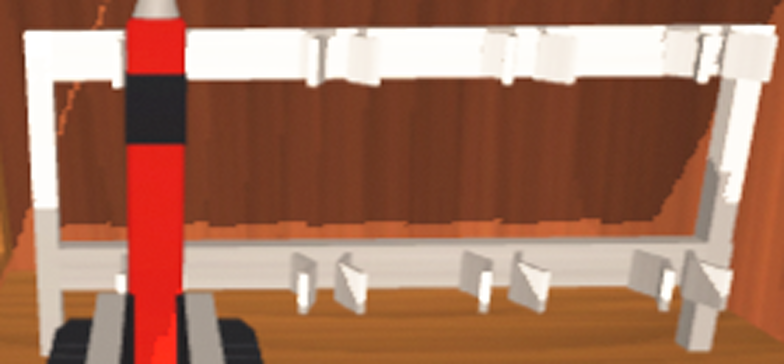

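```bash
python3 - <<'E'
from h import *
w=load('w3');s=st()
R=Ro.from_quat(s['tool_rot']).as_matrix()
for u,v in [(256,127),(256,150),(256,220),(245.5,150),(267,150),(246,200),(265.5,200)]:
    print(u,v,(R.T@(pt(w,u,v,.2473+.003)-s['position'])).round(4),(R.T@(pt(w,u,v)-s['position'])).round(4))
th=1.632;c=[.6303,.1357]
to([c[0],c[1],.15],np.arctan2(-np.cos(th),-np.sin(th)))
E
```

```text
t 15.35 p [0.6291 0.137  0.2473] x [-0.068 -0.998 -0.   ] y [-0.998  0.068 -0.   ] q [ 0.465  0.407  0.083  0.    -1.247 -0.533] F [-0.3  0.9 -0.1] g 0.08407262227139431 58.71679186820984
256 127 [ 0.0598  0.0012 -0.003 ] [ 0.0599  0.0012 -0.0053]
256 150 [ 0.049   0.0013 -0.003 ] [ 0.0494  0.0012 -0.006 ]
256 220 [ 0.0132  0.0013 -0.003 ] [ 0.0143  0.0013 -0.0056]
245.5 150 [ 0.049  -0.0038 -0.003 ] [ 0.0494 -0.0037 -0.0055]
267 150 [ 0.049   0.0065 -0.003 ] [0.0126 0.0168 0.2464]
246 200 [ 0.0239 -0.0037 -0.003 ] [ 0.0246 -0.0037 -0.005 ]
265.5 200 [ 0.0239  0.006  -0.003 ] [-0.0569  0.0155  0.246 ]
delta [ 0.0013 -0.0013  0.0973] rz -0.3965987957934158
```

Request:
servo_tool(
  deltas=[
    [0.0013, -0.0025, 0.02, 0, 0, -0.4],
    [0.0013, -0.0025, 0.05, 0, 0, -0.4],
    [0.0013, -0.0025, 0.075, 0, 0, -0.4],
    [0.0013, -0.0025, 0.09, 0, 0, -0.4],
    [0.0013, -0.0025, 0.098, 0, 0, -0.4],
    [0.0013, -0.0025, 0.1, 0, 0, -0.4],
    [0.0013, -0.0025, 0.1, 0, 0, -0.4],
    [0.0013, -0.0025, 0.1, 0, 0, -0.4],
    [0.0013, -0.0025, 0.1, 0, 0, -0.4],
    [0.0013, -0.0025, 0.1, 0, 0, -0.4],
  ],
)

```text
clock: 16.35
position: [0.6318, 0.1357, 0.1481]
tool_rot: [-0.685, 0.728, -0.0, 0.001]
contact_force: [-0.2, -1.1, -0.5]
grip_width: 0.09
grasp_force: 58.7
```

Request:
servo_tool(
  deltas=[
    [0, 0, 0.004, 0, 0, 0],
    [0, 0, 0.008, 0, 0, 0],
    [0, 0, 0.012, 0, 0, 0],
    [0, 0, 0.016, 0, 0, 0],
    [0, 0, 0.02, 0, 0, 0],
    [0, 0, 0.024, 0, 0, 0],
    [0, 0, 0.027, 0, 0, 0],
    [0, 0, 0.029, 0, 0, 0],
    [0, 0, 0.03, 0, 0, 0],
    [0, 0, 0.031, 0, 0, 0],
  ],
)

```text
clock: 17.35
position: [0.6313, 0.1353, 0.1172]
tool_rot: [-0.685, 0.728, -0.0, -0.001]
contact_force: [-4.5, -1.1, 9.0]
grip_width: 0.084
grasp_force: 60.1
```

```bash
python3 - <<'E'
from h import *
st()
E
```

```text
t 17.35 p [0.6313 0.1353 0.1172] x [-0.061 -0.998  0.001] y [-0.998  0.061  0.   ] q [ 0.462  0.513 -0.086  0.001 -0.972 -0.523] F [-4.5 -1.1  9. ] g 0.08355088007410057 60.13354539871216
```

Request:
servo_tool(
  deltas=[
    [0, 0.0005, 0.001, 0, 0, 0],
    [0, 0.0005, 0.002, 0, 0, 0],
    [0, 0.0005, 0.003, 0, 0, 0],
    [0, 0.0005, 0.003, 0, 0, 0],
    [0, 0.0005, 0.003, 0, 0, 0],
    [0, 0.0005, 0.003, 0, 0, 0],
    [0, 0.0005, 0.003, 0, 0, 0],
    [0, 0.0005, 0.003, 0, 0, 0],
    [0, 0.0005, 0.003, 0, 0, 0],
    [0, 0.0005, 0.003, 0, 0, 0],
  ],
)

```text
clock: 18.35
position: [0.6316, 0.1349, 0.1171]
tool_rot: [-0.686, 0.728, -0.001, 0.001]
contact_force: [-5.0, -3.2, 14.5]
grip_width: 0.089
grasp_force: 60.9
```

Request:
servo_tool(
  deltas=[
    [0, 0.0005, -0.001, 0, 0, 0],
    [0, 0, -0.002, 0, 0, 0],
    [0, 0, -0.002, 0, 0, 0],
    [0, 0, -0.002, 0, 0, 0],
    [0, 0, -0.002, 0, 0, 0],
    [0, 0, -0.002, 0, 0, 0],
    [0, 0, -0.01, 0, 0, 0],
    [0, 0, -0.03, 0, 0, 0],
    [0, 0, -0.06, 0, 0, 0],
    [0, 0, -0.1, 0, 0, 0],
  ],
  hand=0.65,
)

```text
clock: 19.35
position: [0.63, 0.1353, 0.2131]
tool_rot: [-0.685, 0.728, 0.001, -0.002]
contact_force: [1.7, 0.7, 0.2]
grip_width: 0.35
grasp_force: 0.0
```

```bash
cat >> h.py <<'E'
def seated(w,c,th=1.632):
    """heights along each clip axis (median z of a 4 mm wide strip) at offsets along pen"""
    i=np.array([np.cos(th),-np.sin(th)]);d=w['depth'];vv,uu=np.mgrid[0:384,0:512]
    ray=np.stack([(uu-w['cx'])/w['fx'],(vv-w['cy'])/w['fy'],np.ones_like(uu)],-1)*d[...,None]
    P=ray@w['C'][:3,:3].T+w['C'][:3,3];P=P[(d>0)&(P[...,2]<.15)]
    q=P[:,:2]-c;a=q@i;b=q@np.array([-np.sin(th),-np.cos(th)])
    m=(abs(b)<14)&(P[:,2]>.105)&(abs(b)<.012)
    for o in np.arange(-.06,.075,.01):
        k=m&(abs(a-o)<.004)&(abs(b)<.003);kk=m&(abs(a-o)<.004)&(P[:,2]>.117)
        if k.sum(): print(round(o,3),k.sum(),'z',np.median(P[k,2]).round(4),'lat',b[kk].min().round(4) if kk.any() else '',b[kk].max().round(4) if kk.any() else '')
E
python3 - <<'E'
from h import *
st();w=snap('wrist','w4');seated(w,[.6303,.1357]);pens(w)
E
```

```text
t 19.35 p [0.63   0.1353 0.2131] x [-0.061 -0.998  0.002] y [-0.998  0.061  0.003] q [ 0.462  0.432  0.035 -0.    -1.178 -0.523] F [1.7 0.7 0.2] g 0.35041857636673945 0.0
-0.06 18 z 0.1227 lat -0.0048 0.004
-0.05 48 z 0.1231 lat -0.0048 0.004
-0.04 60 z 0.1231 lat -0.0111 0.0103
-0.03 61 z 0.1231 lat -0.0109 0.0102
-0.02 63 z 0.1229 lat -0.0055 0.0039
-0.01 63 z 0.1229 lat -0.0054 0.0039
0.0 69 z 0.1229 lat -0.0053 0.0039
0.01 73 z 0.1228 lat -0.0052 0.0038
0.02 78 z 0.1229 lat -0.006 0.0038
0.03 79 z 0.123 lat -0.0115 0.0096
0.04 82 z 0.1235 lat -0.0114 0.0096
0.05 88 z 0.1231 lat -0.0065 0.0038
0.06 82 z 0.1224 lat -0.0056 0.0029
0.07 21 z 0.1191 lat -0.0033 0.0006
brass blob mid [0.338  0.3498] butt+60 [0.3465 0.349 ] dir -5.2 L 107.0 W 16.2
brass blob mid [0.6409 0.3348] butt+60 [0.6427 0.3347] dir -3.5 L 117.9 W 16.2
```

View pics/w4.png

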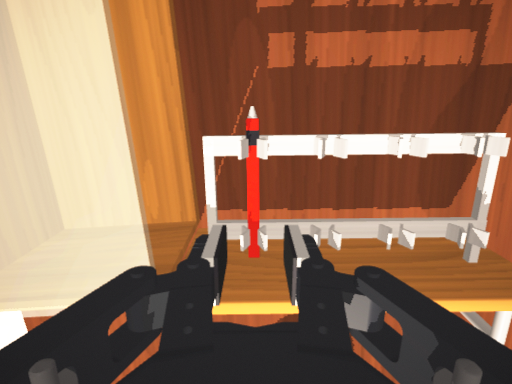

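Red sits flat in clip 1: its top measures 0.123 all along and it's centred. Next is teal.

Request:
servo_tool(
  deltas=[
    [0.005, 0.002, -0.02, 0, 0, -4],
    [0.025, 0.01, -0.03, 0, 0, -12],
    [0.06, 0.02, -0.03, 0, 0, -20],
    [0.1, 0.033, -0.03, 0, 0, -28],
    [0.14, 0.046, -0.03, 0, 0, -36],
    [0.185, 0.061, -0.03, 0, 0, -44],
    [0.23, 0.076, -0.03, 0, 0, -52],
    [0.275, 0.091, -0.03, 0, 0, -60],
    [0.32, 0.106, -0.03, 0, 0, -68],
    [0.352, 0.117, -0.03, 0, 0, -75],
  ],
)

```text
clock: 20.4
position: [0.4915, -0.2107, 0.2442]
tool_rot: [0.987, -0.159, 0.001, 0.0]
contact_force: [1.2, 0.7, -0.1]
grip_width: 0.353
grasp_force: 0.0
```

Request:
servo_tool(
  deltas=[
    [0, 0, 0, 0, 0, -8],
    [0, 0, 0, 0, 0, -16],
    [0, 0, 0, 0, 0, -24],
    [0, 0, 0, 0, 0, -30],
    [0, 0, 0, 0, 0, -31.5],
    [0, 0, 0, 0, 0, -31.5],
    [0, 0, 0, 0, 0, -31.5],
    [0, 0, 0, 0, 0, -31.5],
    [0, 0, 0, 0, 0, -31.5],
    [0, 0, 0, 0, 0, -31.5],
  ],
)

```text
clock: 21.4
position: [0.4927, -0.2086, 0.2432]
tool_rot: [0.994, 0.113, -0.0, 0.0]
contact_force: [0.1, -0.7, -0.3]
grip_width: 0.349
grasp_force: 0.0
```

```bash
python3 - <<'E'
from h import *
pick('teal','w5')
E
```

```text
t 21.4 p [ 0.4927 -0.2086  0.2432] x [ 0.974  0.225 -0.   ] y [ 0.225 -0.974 -0.   ] q [-0.097  0.223 -0.193  0.    -1.155  1.894] F [ 0.1 -0.7 -0.3] g 0.34888449566179586 0.0
teal blob mid [ 0.4808 -0.2113] butt+60 [ 0.4913 -0.2089] dir 13.0 L 98.5 W 9.4
brass blob mid [ 0.512  -0.2771] butt+60 [ 0.5226 -0.2788] dir -8.7 L 99.9 W 12.4
silver blob mid [ 0.4711 -0.3587] butt+60 [ 0.4819 -0.3573] dir 7.6 L 99.0 W 13.5
delta [-0.0014 -0.      0.2393] rz -0.02804178325246687
```

Request:
servo_tool(
  deltas=[
    [-0.001, 0, 0.02, 0, 0, 0],
    [-0.001, 0, 0.055, 0, 0, 0],
    [-0.001, 0, 0.095, 0, 0, 0],
    [-0.001, 0, 0.135, 0, 0, 0],
    [-0.001, 0, 0.17, 0, 0, 0],
    [-0.001, 0, 0.2, 0, 0, 0],
    [-0.001, 0, 0.22, 0, 0, 0],
    [-0.001, 0, 0.231, 0, 0, 0],
    [-0.001, 0, 0.237, 0, 0, 0],
    [-0.001, 0, 0.24, 0, 0, 0],
  ],
)

```text
clock: 22.45
position: [0.4922, -0.2089, 0.0034]
tool_rot: [0.994, 0.113, 0.0, 0.0]
contact_force: [0.9, 0.2, 0.3]
grip_width: 0.347
grasp_force: 0.0
```

Request:
servo_tool(
  deltas=[
    [0, 0, 0, 0, 0, 0],
    [0, 0, 0, 0, 0, 0],
    [0, 0, 0, 0, 0, 0],
    [0, 0, 0, 0, 0, 0],
    [0, 0, 0, 0, 0, 0],
    [0, 0, 0, 0, 0, 0],
    [0, 0, 0, 0, 0, 0],
    [0, 0, 0, 0, 0, 0],
    [0, 0, 0, 0, 0, 0],
    [0, 0, 0, 0, 0, 0],
  ],
  hand=1,
)

```text
clock: 23.45
position: [0.4925, -0.2089, 0.0043]
tool_rot: [0.994, 0.113, 0.001, 0.0]
contact_force: [-0.7, 0.6, 7.1]
grip_width: 0.088
grasp_force: 60.0
```

Request:
servo_tool(
  deltas=[
    [0, 0, -0.005, 0, 0, 0],
    [0, 0, -0.015, 0, 0, 0],
    [0, 0, -0.04, 0, 0, 0],
    [0, 0, -0.08, 0, 0, 0],
    [0, 0, -0.12, 0, 0, 0],
    [0, 0, -0.16, 0, 0, 0],
    [0, 0, -0.2, 0, 0, 0],
    [0, 0, -0.22, 0, 0, 0],
    [0, 0, -0.235, 0, 0, 0],
    [0, 0, -0.24, 0, 0, 0],
  ],
)

```text
clock: 24.45
position: [0.4922, -0.209, 0.2458]
tool_rot: [0.994, 0.113, 0.002, 0.001]
contact_force: [-0.2, -0.2, 0.1]
grip_width: 0.091
grasp_force: 59.3
```

```bash
python3 - <<'E'
from h import *
st();to([.5705,.1393,.245],np.radians(176.5))
E
```

```text
t 24.45 p [ 0.4922 -0.209   0.2458] x [0.974 0.225 0.004] y [ 0.225 -0.974  0.002] q [-0.098  0.218 -0.193  0.    -1.155  1.895] F [-0.2 -0.2  0.1] g 0.09106645571244303 59.30191397666931
delta [ 0.1546 -0.3217  0.0009] rz -73.50412671384245
```

Request:
servo_tool(
  deltas=[
    [0.008, -0.015, 0, 0, 0, 6],
    [0.022, -0.045, 0, 0, 0, 14],
    [0.038, -0.08, 0, 0, 0, 22],
    [0.055, -0.115, 0, 0, 0, 30],
    [0.072, -0.15, 0, 0, 0, 38],
    [0.09, -0.187, 0, 0, 0, 46],
    [0.107, -0.224, 0, 0, 0, 54],
    [0.125, -0.26, 0, 0, 0, 62],
    [0.143, -0.298, 0, 0, 0, 70],
    [0.1546, -0.3217, 0, 0, 0, 78],
  ],
)

```text
clock: 25.45
position: [0.5698, 0.1418, 0.2423]
tool_rot: [0.842, -0.539, -0.001, 0.001]
contact_force: [0.4, -0.7, -0.5]
grip_width: 0.087
grasp_force: 59.3
```

Request:
servo_tool(
  deltas=[
    [0, 0, 0, 0, 0, 8],
    [0, 0, 0, 0, 0, 16],
    [0, 0, 0, 0, 0, 24],
    [0, 0, 0, 0, 0, 28.5],
    [0, 0, 0, 0, 0, 28.5],
    [0, 0, 0, 0, 0, 28.5],
    [0, 0, 0, 0, 0, 28.5],
    [0, 0, 0, 0, 0, 28.5],
    [0, 0, 0, 0, 0, 28.5],
    [0, 0, 0, 0, 0, 28.5],
  ],
)

```text
clock: 26.45
position: [0.57, 0.1394, 0.2433]
tool_rot: [-0.685, 0.728, 0.0, -0.0]
contact_force: [0.6, 0.1, -0.5]
grip_width: 0.086
grasp_force: 59.3
```

```bash
cat >> h.py <<'E'
HUE=dict(red=(0,5),teal=(78,98),brass=(18,32))
def held(name,n):
    """held pen in tool frame (edges, point end), and jaw blobs in world"""
    s=st();w=snap('wrist',name);d=w['depth'];R=w['C'][:3,:3];vv,uu=np.mgrid[0:384,0:512]
    ray=np.stack([(uu-w['cx'])/w['fx'],(vv-w['cy'])/w['fy'],np.ones_like(uu)],-1)*d[...,None]
    P=ray@R.T+w['C'][:3,3];T=(P-s['position'])@Ro.from_quat(s['tool_rot']).as_matrix()
    m=(d>0)&(T[...,2]<0)&(T[...,2]>-.009)&(abs(T[...,1])<.012)&(T[...,0]>.02)&(T[...,0]<.075)
    for lo,hi in [(.025,.035),(.035,.045),(.045,.058)]:
        k=m&(T[...,0]>lo)&(T[...,0]<hi)
        print('held x',lo,'y',T[k][:,1].min().round(4),T[k][:,1].max().round(4),'z',np.median(T[k][:,2]).round(4))
    k=m&(abs(T[...,1]-.001)<.002);print('tip x',T[k][:,0].max().round(4))
    hsv=cv2.cvtColor(w['frame'],cv2.COLOR_RGB2HSV)
    k=m&(T[...,0]>.045)&(abs(T[...,1]-.001)<.002)&((hsv[...,1]>100)&(hsv[...,2]>80) if n!='silver' else T[...,0]>0);print('barrel end x',T[k][:,0].max().round(4))
    m=(P[...,2]>.126)&(P[...,2]<.145)&(d>0)
    k,l,q,_=cv2.connectedComponentsWithStats(m.astype(np.uint8))
    for i in range(1,k):
        if 15<q[i,4]<400 : print('jaw',q[i,4],P[l==i].min(0).round(4)[:2],P[l==i].max(0).round(4)[:2])
    return w
E
python3 - <<'E'
from h import *
held('w6','teal')
to([.5705,.1393,.147],np.radians(176.5))
E
```

```text
t 26.45 p [0.57   0.1394 0.2433] x [-0.061 -0.998 -0.   ] y [-0.998  0.061  0.   ] q [ 0.516  0.312 -0.07  -0.    -1.189 -0.577] F [ 0.6  0.1 -0.5] g 0.0860321851001992 59.29789066314697
held x 0.025 y -0.0042 0.0057 z -0.0065
held x 0.035 y -0.0045 0.0056 z -0.0066
held x 0.045 y -0.0045 0.0059 z -0.0066
tip x 0.0697
barrel end x 0.0692
jaw 107 [0.5124 0.0958] [0.52   0.1099]
jaw 197 [0.4982 0.0965] [0.5063 0.1108]
jaw 66 [0.4532 0.0988] [0.4603 0.1123]
jaw 246 [0.4381 0.0996] [0.4466 0.1137]
jaw 202 [0.632  0.0896] [0.64   0.1038]
jaw 108 [0.6181 0.0903] [0.6258 0.1043]
jaw 80 [0.5757 0.0927] [0.5799 0.1069]
jaw 100 [0.5165 0.1713] [0.5242 0.1857]
jaw 166 [0.502  0.1724] [0.5101 0.1863]
jaw 65 [0.4565 0.1743] [0.4642 0.1885]
jaw 207 [0.4422 0.1749] [0.4503 0.1898]
jaw 169 [0.6357 0.1653] [0.6439 0.1798]
jaw 94 [0.6219 0.166 ] [0.6299 0.1805]
jaw 17 [0.581  0.1682] [0.583  0.1725]
jaw 261 [0.7036 0.1946] [0.728  0.2036]
delta [ 0.0001 -0.0005  0.0963] rz 0.0035188537235636753
```

Request:
servo_tool(
  deltas=[
    [0, -0.0012, 0.02, 0, 0, 0],
    [0, -0.0012, 0.05, 0, 0, 0],
    [0, -0.0012, 0.075, 0, 0, 0],
    [0, -0.0012, 0.09, 0, 0, 0],
    [0, -0.0012, 0.096, 0, 0, 0],
    [0, -0.0012, 0.097, 0, 0, 0],
    [0, -0.0012, 0.097, 0, 0, 0],
    [0, -0.0012, 0.097, 0, 0, 0],
    [0, -0.0012, 0.097, 0, 0, 0],
    [0, -0.0012, 0.097, 0, 0, 0],
  ],
)

```text
clock: 27.5
position: [0.5715, 0.1395, 0.147]
tool_rot: [-0.685, 0.728, -0.0, 0.001]
contact_force: [-0.1, 0.1, 0.2]
grip_width: 0.09
grasp_force: 59.3
```

Request:
servo_tool(
  deltas=[
    [0, 0, 0.004, 0, 0, 0],
    [0, 0, 0.008, 0, 0, 0],
    [0, 0, 0.012, 0, 0, 0],
    [0, 0, 0.016, 0, 0, 0],
    [0, 0, 0.02, 0, 0, 0],
    [0, 0, 0.024, 0, 0, 0],
    [0, 0, 0.027, 0, 0, 0],
    [0, 0, 0.029, 0, 0, 0],
    [0, 0, 0.031, 0, 0, 0],
    [0, 0, 0.032, 0, 0, 0],
  ],
)

```text
clock: 28.5
position: [0.5713, 0.1392, 0.1162]
tool_rot: [-0.686, 0.728, -0.0, -0.0]
contact_force: [-4.6, -1.9, 15.8]
grip_width: 0.087
grasp_force: 61.1
```

Request:
servo_tool(
  deltas=[
    [0, 0, 0.001, 0, 0, 0],
    [0, 0, 0.002, 0, 0, 0],
    [0, 0, 0.003, 0, 0, 0],
    [0, 0, 0.003, 0, 0, 0],
    [0, 0, 0.003, 0, 0, 0],
    [0, 0, 0.003, 0, 0, 0],
    [0, 0, 0.003, 0, 0, 0],
    [0, 0, 0.003, 0, 0, 0],
    [0, 0, 0.003, 0, 0, 0],
    [0, 0, 0.003, 0, 0, 0],
  ],
)

```text
clock: 29.5
position: [0.5716, 0.1387, 0.1161]
tool_rot: [-0.686, 0.728, -0.001, 0.0]
contact_force: [-7.5, -1.9, 22.9]
grip_width: 0.086
grasp_force: 62.1
```

Request:
servo_tool(
  deltas=[
    [0, 0, -0.003, 0, 0, 0],
    [0, 0, -0.003, 0, 0, 0],
    [0, 0, -0.003, 0, 0, 0],
    [0, 0, -0.003, 0, 0, 0],
    [0, 0, -0.003, 0, 0, 0],
    [0, 0, -0.003, 0, 0, 0],
    [0, 0, -0.01, 0, 0, 0],
    [0, 0, -0.04, 0, 0, 0],
    [0, 0, -0.08, 0, 0, 0],
    [0, 0, -0.13, 0, 0, 0],
  ],
  hand=0.65,
)

```text
clock: 30.5
position: [0.5702, 0.1389, 0.2415]
tool_rot: [-0.685, 0.728, 0.001, -0.002]
contact_force: [0.9, 0.8, 0.1]
grip_width: 0.347
grasp_force: 0.0
```

```bash
python3 - <<'E'
from h import *
st();w=snap('wrist','w7');seated(w,[.571,.1385]);seated(w,[.631,.135])
to([.5225,-.2787,.245],np.radians(-98.7))
E
```

```text
t 30.5 p [0.5702 0.1389 0.2415] x [-0.061 -0.998  0.002] y [-0.998  0.061  0.004] q [ 0.515  0.315 -0.07  -0.    -1.19  -0.576] F [0.9 0.8 0.1] g 0.3467817596187255 0.0
-0.06 18 z 0.1228 lat -0.0038 0.005
-0.05 46 z 0.1229 lat -0.0037 0.005
-0.04 48 z 0.1231 lat -0.0107 0.0112
-0.03 47 z 0.1228 lat -0.0107 0.0111
-0.02 48 z 0.1231 lat -0.0045 0.0049
-0.01 52 z 0.123 lat -0.0044 0.0049
0.0 50 z 0.1229 lat -0.0044 0.0049
0.01 62 z 0.123 lat -0.0053 0.0039
0.02 62 z 0.1228 lat -0.0052 0.0039
0.03 63 z 0.1232 lat -0.0115 0.0096
0.04 64 z 0.1233 lat -0.0114 0.0096
0.05 69 z 0.123 lat -0.0058 0.0039
0.06 65 z 0.122 lat -0.0058 0.0038
0.07 16 z 0.1191 lat -0.0022 0.0012
-0.06 15 z 0.1227 lat -0.0042 0.0032
-0.05 45 z 0.1231 lat -0.0048 0.0054
-0.04 47 z 0.1229 lat -0.011 0.0115
-0.03 48 z 0.123 lat -0.0104 0.0107
-0.02 51 z 0.123 lat -0.0047 0.0051
-0.01 54 z 0.1229 lat -0.0051 0.0049
0.0 56 z 0.123 lat -0.0051 0.0049
0.01 56 z 0.1228 lat -0.0056 0.0047
0.02 56 z 0.1229 lat -0.0055 0.0047
0.03 56 z 0.1229 lat -0.0113 0.01
0.04 52 z 0.123 lat -0.0119 0.0105
0.05 71 z 0.1229 lat -0.0063 0.0043
0.06 66 z 0.1225 lat -0.0056 0.0041
0.07 16 z 0.1193 lat -0.0028 0.0005
delta [0.4211 0.0281 0.0058] rz -84.70310615109894
```

Both pens sit flat and level. Next is brass.

Request:
servo_tool(
  deltas=[
    [0.02, 0.001, 0, 0, 0, -5],
    [0.06, 0.004, 0, 0, 0, -13],
    [0.105, 0.007, 0, 0, 0, -21],
    [0.15, 0.01, 0, 0, 0, -29],
    [0.195, 0.013, 0, 0, 0, -37],
    [0.24, 0.016, 0, 0, 0, -45],
    [0.285, 0.019, 0, 0, 0, -53],
    [0.33, 0.022, 0, 0, 0, -61],
    [0.375, 0.025, 0, 0, 0, -69],
    [0.421, 0.028, 0, 0, 0, -77],
  ],
)

```text
clock: 31.55
position: [0.5177, -0.278, 0.242]
tool_rot: [0.989, -0.145, 0.001, 0.0]
contact_force: [1.5, 1.0, 0.1]
grip_width: 0.349
grasp_force: 0.0
```

Request:
servo_tool(
  deltas=[
    [0, 0, 0, 0, 0, -5],
    [0, 0, 0, 0, 0, -7.7],
    [0, 0, 0, 0, 0, -7.7],
    [0, 0, 0, 0, 0, -7.7],
    [0, 0, 0, 0, 0, -7.7],
    [0, 0, 0, 0, 0, -7.7],
    [0, 0, 0, 0, 0, -7.7],
    [0, 0, 0, 0, 0, -7.7],
    [0, 0, 0, 0, 0, -7.7],
    [0, 0, 0, 0, 0, -7.7],
  ],
)

```text
clock: 32.55
position: [0.5181, -0.2762, 0.2413]
tool_rot: [0.997, -0.081, -0.0, 0.0]
contact_force: [-0.3, -1.1, -0.1]
grip_width: 0.353
grasp_force: 0.0
```

```bash
python3 - <<'E'
from h import *
pick('brass','w8')
E
```

```text
t 32.55 p [ 0.5181 -0.2762  0.2413] x [ 0.987 -0.162 -0.   ] y [-0.162 -0.987  0.   ] q [-0.214  0.314 -0.073  0.    -1.184  1.623] F [-0.3 -1.1 -0.1] g 0.35281789353536264 0.0
brass blob mid [ 0.512  -0.2777] butt+60 [ 0.5226 -0.2794] dir -9.0 L 98.5 W 10.1
silver blob mid [ 0.4711 -0.3595] butt+60 [ 0.4817 -0.3581] dir 7.5 L 100.1 W 11.3
delta [0.005  0.0023 0.2373] rz -0.30949566253284133
```

Request:
servo_tool(
  deltas=[
    [0.005, 0.0023, 0.02, 0, 0, 0],
    [0.005, 0.0023, 0.055, 0, 0, 0],
    [0.005, 0.0023, 0.095, 0, 0, 0],
    [0.005, 0.0023, 0.135, 0, 0, 0],
    [0.005, 0.0023, 0.17, 0, 0, 0],
    [0.005, 0.0023, 0.2, 0, 0, 0],
    [0.005, 0.0023, 0.22, 0, 0, 0],
    [0.005, 0.0023, 0.23, 0, 0, 0],
    [0.005, 0.0023, 0.235, 0, 0, 0],
    [0.005, 0.0023, 0.2375, 0, 0, 0],
  ],
)

```text
clock: 33.6
position: [0.5232, -0.2796, 0.0041]
tool_rot: [0.997, -0.081, 0.001, 0.0]
contact_force: [-0.7, 0.7, 0.5]
grip_width: 0.352
grasp_force: 0.0
```

Request:
servo_tool(
  deltas=[
    [0, 0, 0, 0, 0, 0],
    [0, 0, 0, 0, 0, 0],
    [0, 0, 0, 0, 0, 0],
    [0, 0, 0, 0, 0, 0],
    [0, 0, 0, 0, 0, 0],
    [0, 0, 0, 0, 0, 0],
    [0, 0, 0, 0, 0, 0],
    [0, 0, 0, 0, 0, 0],
    [0, 0, 0, 0, 0, 0],
    [0, 0, 0, 0, 0, 0],
  ],
  hand=1,
)

```text
clock: 34.6
position: [0.5234, -0.2796, 0.005]
tool_rot: [0.997, -0.081, 0.001, 0.0]
contact_force: [-0.3, 1.0, 5.0]
grip_width: 0.087
grasp_force: 59.5
```

Request:
servo_tool(
  deltas=[
    [0, 0, -0.005, 0, 0, 0],
    [0, 0, -0.015, 0, 0, 0],
    [0, 0, -0.04, 0, 0, 0],
    [0, 0, -0.08, 0, 0, 0],
    [0, 0, -0.12, 0, 0, 0],
    [0, 0, -0.16, 0, 0, 0],
    [0, 0, -0.2, 0, 0, 0],
    [0, 0, -0.22, 0, 0, 0],
    [0, 0, -0.235, 0, 0, 0],
    [0, 0, -0.24, 0, 0, 0],
  ],
)

```text
clock: 35.6
position: [0.5231, -0.2796, 0.2464]
tool_rot: [0.997, -0.081, 0.002, 0.0]
contact_force: [-0.1, 0.0, 0.4]
grip_width: 0.086
grasp_force: 58.7
```

```bash
python3 - <<'E'
from h import *
st();to([.511,.1418,.244],np.radians(176.5))
E
```

```text
t 35.6 p [ 0.5231 -0.2796  0.2464] x [ 0.987 -0.162  0.004] y [-0.162 -0.987  0.   ] q [-0.218  0.318 -0.053  0.    -1.195  1.626] F [-0.1  0.   0.4] g 0.08635274020060887 58.69864761829376
delta [-0.08   -0.4139  0.0018] rz 84.19748130314294
```

Request:
servo_tool(
  deltas=[
    [-0.003, -0.015, 0, 0, 0, 5],
    [-0.01, -0.05, 0, 0, 0, 13],
    [-0.019, -0.1, 0, 0, 0, 21],
    [-0.028, -0.145, 0, 0, 0, 29],
    [-0.037, -0.19, 0, 0, 0, 37],
    [-0.046, -0.238, 0, 0, 0, 45],
    [-0.055, -0.285, 0, 0, 0, 53],
    [-0.064, -0.333, 0, 0, 0, 61],
    [-0.073, -0.38, 0, 0, 0, 69],
    [-0.08, -0.4139, 0, 0, 0, 77],
  ],
)

```text
clock: 36.6
position: [0.5102, 0.1336, 0.2432]
tool_rot: [0.743, -0.669, -0.0, 0.001]
contact_force: [1.4, -0.2, -1.1]
grip_width: 0.087
grasp_force: 58.7
```

Request:
servo_tool(
  deltas=[
    [0, 0, 0, 0, 0, 5],
    [0, 0, 0, 0, 0, 7.2],
    [0, 0, 0, 0, 0, 7.2],
    [0, 0, 0, 0, 0, 7.2],
    [0, 0, 0, 0, 0, 7.2],
    [0, 0, 0, 0, 0, 7.2],
    [0, 0, 0, 0, 0, 7.2],
    [0, 0, 0, 0, 0, 7.2],
    [0, 0, 0, 0, 0, 7.2],
    [0, 0, 0, 0, 0, 7.2],
  ],
)

```text
clock: 37.6
position: [0.5112, 0.132, 0.2438]
tool_rot: [-0.702, 0.712, 0.0, -0.0]
contact_force: [-0.1, -0.1, -0.1]
grip_width: 0.091
grasp_force: 58.7
```

```bash
python3 - <<'E'
from h import *
held('w9','brass')
to([.511,.1418,.147],np.radians(176.5))
E
```

```text
t 37.6 p [0.5112 0.132  0.2438] x [-0.015 -1.     0.   ] y [-1.     0.015  0.   ] q [ 0.56   0.21  -0.209  0.    -1.152 -0.575] F [-0.1 -0.1 -0.1] g 0.09099046185800919 58.71915578842163
held x 0.025 y -0.0041 0.0052 z -0.0058
held x 0.035 y -0.0044 0.0056 z -0.006
held x 0.045 y -0.0044 0.0055 z -0.0059
tip x 0.0696
barrel end x 0.0696
jaw 241 [0.6324 0.0894] [0.6412 0.1035]
jaw 65 [0.6182 0.0901] [0.6257 0.1045]
jaw 192 [0.5723 0.0922] [0.5805 0.1064]
jaw 113 [0.5582 0.093 ] [0.5661 0.1071]
jaw 16 [0.5199 0.0955] [0.5204 0.1086]
jaw 46 [0.4988 0.0961] [0.5005 0.1097]
jaw 102 [0.453 0.098] [0.4606 0.1122]
jaw 198 [0.4386 0.0985] [0.4468 0.1125]
jaw 203 [0.6357 0.1651] [0.6443 0.1796]
jaw 60 [0.6218 0.1658] [0.6294 0.1801]
jaw 166 [0.5761 0.1678] [0.5844 0.1823]
jaw 97 [0.5618 0.168 ] [0.5697 0.1834]
jaw 91 [0.4566 0.1736] [0.464  0.1883]
jaw 165 [0.4422 0.1742] [0.4502 0.1886]
jaw 381 [0.7037 0.1945] [0.7388 0.2039]
jaw 134 [0.4432 0.2141] [0.4646 0.2163]
jaw 181 [0.3962 0.2164] [0.4194 0.2191]
delta [-0.0098  0.0003  0.0968] rz 2.6557967345150133
```

Request:
servo_tool(
  deltas=[
    [-0.004, 0, 0.01, 0, 0, 1.3],
    [-0.0095, 0, 0.03, 0, 0, 2.7],
    [-0.0095, -0.0004, 0.06, 0, 0, 2.7],
    [-0.0095, -0.0004, 0.085, 0, 0, 2.7],
    [-0.0095, -0.0004, 0.095, 0, 0, 2.7],
    [-0.0095, -0.0004, 0.097, 0, 0, 2.7],
    [-0.0095, -0.0004, 0.097, 0, 0, 2.7],
    [-0.0095, -0.0004, 0.097, 0, 0, 2.7],
    [-0.0095, -0.0004, 0.097, 0, 0, 2.7],
    [-0.0095, -0.0004, 0.097, 0, 0, 2.7],
  ],
)

```text
clock: 38.65
position: [0.5121, 0.1418, 0.1477]
tool_rot: [-0.685, 0.729, -0.0, 0.001]
contact_force: [0.9, -0.1, 0.4]
grip_width: 0.086
grasp_force: 58.7
```

```bash
python3 - <<'E'
from h import *
st();to([.5119,.1415,.116],np.radians(176.5))
E
```

```text
t 38.65 p [0.5121 0.1418 0.1477] x [-0.062 -0.998 -0.001] y [-0.998  0.062 -0.001] q [ 0.576  0.305 -0.342  0.    -0.922 -0.638] F [ 0.9 -0.1  0.4] g 0.08606485924481297 58.72815012931824
delta [0.0003 0.0002 0.0317] rz -0.045801449931172376
```

Request:
servo_tool(
  deltas=[
    [0, 0, 0.004, 0, 0, 0],
    [0, 0, 0.008, 0, 0, 0],
    [0, 0, 0.012, 0, 0, 0],
    [0, 0, 0.016, 0, 0, 0],
    [0, 0, 0.02, 0, 0, 0],
    [0, 0, 0.024, 0, 0, 0],
    [0, 0, 0.027, 0, 0, 0],
    [0, 0, 0.029, 0, 0, 0],
    [0, 0, 0.031, 0, 0, 0],
    [0, 0, 0.032, 0, 0, 0],
  ],
)

```text
clock: 39.65
position: [0.5117, 0.1413, 0.1168]
tool_rot: [-0.685, 0.728, -0.0, -0.0]
contact_force: [-5.6, -1.1, 18.4]
grip_width: 0.087
grasp_force: 61.0
```

Request:
servo_tool(
  deltas=[
    [0, 0, 0.001, 0, 0, 0],
    [0, 0, 0.002, 0, 0, 0],
    [0, 0, 0.003, 0, 0, 0],
    [0, 0, 0.003, 0, 0, 0],
    [0, 0, 0.003, 0, 0, 0],
    [0, 0, 0.003, 0, 0, 0],
    [0, 0, 0.003, 0, 0, 0],
    [0, 0, 0.003, 0, 0, 0],
    [0, 0, 0.003, 0, 0, 0],
    [0, 0, 0.003, 0, 0, 0],
  ],
)

```text
clock: 40.65
position: [0.5119, 0.1409, 0.1167]
tool_rot: [-0.686, 0.728, -0.001, 0.0]
contact_force: [-10.6, -2.9, 27.4]
grip_width: 0.083
grasp_force: 62.2
```

Request:
servo_tool(
  deltas=[
    [0, 0, -0.003, 0, 0, 0],
    [0, 0, -0.003, 0, 0, 0],
    [0, 0, -0.003, 0, 0, 0],
    [0, 0, -0.003, 0, 0, 0],
    [0, 0, -0.003, 0, 0, 0],
    [0, 0, -0.003, 0, 0, 0],
    [0, 0, -0.01, 0, 0, 0],
    [0, 0, -0.04, 0, 0, 0],
    [0, 0, -0.08, 0, 0, 0],
    [0, 0, -0.13, 0, 0, 0],
  ],
  hand=0.65,
)

```text
clock: 41.65
position: [0.5107, 0.141, 0.2422]
tool_rot: [-0.685, 0.729, 0.001, -0.002]
contact_force: [0.7, 1.3, -0.2]
grip_width: 0.349
grasp_force: 0.0
```

```bash
python3 - <<'E'
from h import *
st();w=snap('wrist','w10');seated(w,[.5113,.1405])
to([.4817,-.3582,.245],np.radians(-82.5))
E
```

```text
t 41.65 p [0.5107 0.141  0.2422] x [-0.062 -0.998  0.002] y [-0.998  0.062  0.003] q [ 0.576  0.217 -0.205 -0.    -1.154 -0.637] F [ 0.7  1.3 -0.2] g 0.3485375151316043 0.0
-0.06 18 z 0.1234 lat -0.004 0.0048
-0.05 48 z 0.123 lat -0.004 0.0047
-0.04 57 z 0.1231 lat -0.0101 0.0109
-0.03 54 z 0.1229 lat -0.01 0.0109
-0.02 57 z 0.1232 lat -0.0048 0.0047
-0.01 58 z 0.1231 lat -0.0047 0.0047
0.0 57 z 0.1229 lat -0.0046 0.0047
0.01 61 z 0.123 lat -0.0045 0.0047
0.02 63 z 0.1227 lat -0.0053 0.0046
0.03 63 z 0.1228 lat -0.0108 0.0103
0.04 63 z 0.1234 lat -0.0116 0.0103
0.05 64 z 0.1229 lat -0.0051 0.0046
0.06 67 z 0.1217 lat -0.005 0.0037
0.07 16 z 0.1191 lat -0.0024 0.0011
delta [0.502  0.0044 0.0054] rz 79.07282656904128
```

Brass is home in clip 3. Silver is next.

Request:
servo_tool(
  deltas=[
    [0.02, 0, 0, 0, 0, -5],
    [0.06, 0, 0, 0, 0, -13],
    [0.105, 0.001, 0, 0, 0, -21],
    [0.15, 0.001, 0, 0, 0, -29],
    [0.195, 0.002, 0, 0, 0, -37],
    [0.24, 0.002, 0, 0, 0, -45],
    [0.285, 0.003, 0, 0, 0, -53],
    [0.33, 0.003, 0, 0, 0, -61],
    [0.37, 0.004, 0, 0, 0, -68],
    [0.4, 0.004, 0, 0, 0, -74],
  ],
)

```text
clock: 42.7
position: [0.4826, -0.2596, 0.2422]
tool_rot: [0.986, -0.168, 0.0, 0.0]
contact_force: [0.8, 0.2, -0.1]
grip_width: 0.35
grasp_force: 0.0
```

```bash
python3 - <<'E'
from h import *
st();to([.4817,-.3582,.245],np.radians(-82.5))
E
```

```text
t 42.7 p [ 0.4826 -0.2596  0.2422] x [ 0.944 -0.33   0.001] y [-0.33  -0.944  0.   ] q [-0.198  0.245 -0.166  0.    -1.159  1.432] F [ 0.8  0.2 -0.1] g 0.35003691971554457 0.0
delta [ 0.0318  0.0933 -0.0028] rz -26.792031556518882
```

Request:
servo_tool(
  deltas=[
    [0.008, 0.023, 0, 0, 0, -7],
    [0.016, 0.046, 0, 0, 0, -14],
    [0.024, 0.07, 0, 0, 0, -20],
    [0.03, 0.088, 0, 0, 0, -25],
    [0.0318, 0.0933, 0, 0, 0, -26.8],
    [0.0318, 0.0933, 0, 0, 0, -26.8],
    [0.0318, 0.0933, 0, 0, 0, -26.8],
    [0.0318, 0.0933, 0, 0, 0, -26.8],
    [0.0318, 0.0933, 0, 0, 0, -26.8],
    [0.0318, 0.0933, 0, 0, 0, -26.8],
  ],
)

```text
clock: 43.7
position: [0.4819, -0.3556, 0.242]
tool_rot: [0.998, 0.064, 0.0, 0.0]
contact_force: [-0.5, -0.1, 0.2]
grip_width: 0.351
grasp_force: 0.0
```

```bash
python3 - <<'E'
from h import *
pick('silver','w11')
E
```

```text
t 43.7 p [ 0.4819 -0.3556  0.242 ] x [0.992 0.127 0.   ] y [ 0.127 -0.992  0.   ] q [-0.366  0.333 -0.043 -0.    -1.195  2.064] F [-0.5 -0.1  0.2] g 0.35108702312703594 0.0
silver blob mid [ 0.471  -0.3593] butt+60 [ 0.4813 -0.3579] dir 7.4 L 99.4 W 9.4
delta [-0.001   0.0022  0.238 ] rz -0.088610302414665
```

Request:
servo_tool(
  deltas=[
    [-0.001, 0.0022, 0.02, 0, 0, 0],
    [-0.001, 0.0022, 0.055, 0, 0, 0],
    [-0.001, 0.0022, 0.095, 0, 0, 0],
    [-0.001, 0.0022, 0.135, 0, 0, 0],
    [-0.001, 0.0022, 0.17, 0, 0, 0],
    [-0.001, 0.0022, 0.2, 0, 0, 0],
    [-0.001, 0.0022, 0.22, 0, 0, 0],
    [-0.001, 0.0022, 0.23, 0, 0, 0],
    [-0.001, 0.0022, 0.235, 0, 0, 0],
    [-0.001, 0.0022, 0.238, 0, 0, 0],
  ],
)

```text
clock: 44.75
position: [0.4817, -0.3585, 0.0042]
tool_rot: [0.998, 0.063, 0.001, 0.0]
contact_force: [-0.0, 0.8, 0.9]
grip_width: 0.351
grasp_force: 0.0
```

Request:
servo_tool(
  deltas=[
    [0, 0, 0, 0, 0, 0],
    [0, 0, 0, 0, 0, 0],
    [0, 0, 0, 0, 0, 0],
    [0, 0, 0, 0, 0, 0],
    [0, 0, 0, 0, 0, 0],
    [0, 0, 0, 0, 0, 0],
    [0, 0, 0, 0, 0, 0],
    [0, 0, 0, 0, 0, 0],
    [0, 0, 0, 0, 0, 0],
    [0, 0, 0, 0, 0, 0],
  ],
  hand=1,
)

```text
clock: 45.75
position: [0.4817, -0.3586, 0.0049]
tool_rot: [0.998, 0.064, 0.001, 0.001]
contact_force: [-0.9, -0.1, 6.0]
grip_width: 0.085
grasp_force: 59.5
```

Request:
servo_tool(
  deltas=[
    [0, 0, -0.005, 0, 0, 0],
    [0, 0, -0.015, 0, 0, 0],
    [0, 0, -0.04, 0, 0, 0],
    [0, 0, -0.08, 0, 0, 0],
    [0, 0, -0.12, 0, 0, 0],
    [0, 0, -0.16, 0, 0, 0],
    [0, 0, -0.2, 0, 0, 0],
    [0, 0, -0.22, 0, 0, 0],
    [0, 0, -0.235, 0, 0, 0],
    [0, 0, -0.24, 0, 0, 0],
  ],
)

```text
clock: 46.75
position: [0.4814, -0.3586, 0.2464]
tool_rot: [0.998, 0.063, 0.002, 0.001]
contact_force: [-0.3, 0.2, -0.5]
grip_width: 0.089
grasp_force: 58.7
```

```bash
python3 - <<'E'
from h import *
st();to([.452,.1446,.244],np.radians(176.5))
E
```

```text
t 46.75 p [ 0.4814 -0.3586  0.2464] x [0.992 0.126 0.003] y [ 0.126 -0.992  0.002] q [-0.371  0.331 -0.035  0.    -1.201  2.068] F [-0.3  0.2 -0.5] g 0.08936251732455297 58.72393727302551
delta [ 0.0344 -0.5029  0.0014] rz -79.24010418103622
```

Request:
servo_tool(
  deltas=[
    [0.001, -0.015, 0, 0, 0, 5],
    [0.003, -0.05, 0, 0, 0, 13],
    [0.006, -0.09, 0, 0, 0, 21],
    [0.009, -0.135, 0, 0, 0, 29],
    [0.012, -0.18, 0, 0, 0, 37],
    [0.015, -0.225, 0, 0, 0, 45],
    [0.018, -0.27, 0, 0, 0, 53],
    [0.021, -0.31, 0, 0, 0, 61],
    [0.024, -0.34, 0, 0, 0, 67],
    [0.025, -0.36, 0, 0, 0, 72],
  ],
)

```text
clock: 47.75
position: [0.4595, 0.004, 0.2433]
tool_rot: [0.844, -0.537, -0.001, 0.0]
contact_force: [0.2, 0.3, -0.8]
grip_width: 0.09
grasp_force: 58.8
```

```bash
python3 - <<'E'
from h import *
st();to([.452,.1446,.244],np.radians(176.5))
E
```

```text
t 47.75 p [0.4595 0.004  0.2433] x [ 0.424 -0.906 -0.001] y [-0.906 -0.424  0.001] q [ 3.630e-01  9.000e-02 -3.570e-01 -1.000e-03 -1.125e+00  7.500e-02] F [ 0.2  0.3 -0.8] g 0.09022117868092723 58.75323414802551
delta [-0.1305 -0.0529 -0.0007] rz 28.596514810821564
```

Request:
servo_tool(
  deltas=[
    [-0.025, -0.01, 0, 0, 0, 6],
    [-0.055, -0.022, 0, 0, 0, 13],
    [-0.085, -0.034, 0, 0, 0, 20],
    [-0.11, -0.045, 0, 0, 0, 25],
    [-0.125, -0.051, 0, 0, 0, 28],
    [-0.1305, -0.0529, 0, 0, 0, 28.6],
    [-0.1305, -0.0529, 0, 0, 0, 28.6],
    [-0.1305, -0.0529, 0, 0, 0, 28.6],
    [-0.1305, -0.0529, 0, 0, 0, 28.6],
    [-0.1305, -0.0529, 0, 0, 0, 28.6],
  ],
)

```text
clock: 48.75
position: [0.4525, 0.1418, 0.2438]
tool_rot: [-0.686, 0.728, 0.0, -0.0]
contact_force: [0.3, 0.2, 0.1]
grip_width: 0.089
grasp_force: 58.8
```

```bash
python3 - <<'E'
from h import *
held('w12','silver')
to([.452,.1446,.147],np.radians(176.5))
E
```

```text
t 48.75 p [0.4525 0.1418 0.2438] x [-0.059 -0.998  0.   ] y [-0.998  0.059  0.   ] q [ 0.647  0.116 -0.326 -0.    -1.129 -0.707] F [0.3 0.2 0.1] g 0.08866467640782401 58.75325918197632
held x 0.025 y -0.0042 0.0056 z -0.0059
held x 0.035 y -0.0045 0.0056 z -0.006
held x 0.045 y -0.0045 0.0055 z -0.006
tip x 0.0706
barrel end x 0.0706
jaw 201 [0.5128 0.0947] [0.5206 0.109 ]
jaw 104 [0.4985 0.0955] [0.5061 0.1096]
jaw 39 [0.4583 0.0974] [0.461  0.1109]
jaw 34 [0.439  0.0987] [0.4405 0.1122]
jaw 289 [0.6317 0.0893] [0.6412 0.1035]
jaw 107 [0.6182 0.09  ] [0.6236 0.1041]
jaw 240 [0.5722 0.0919] [0.5807 0.1062]
jaw 65 [0.5582 0.0927] [0.5652 0.1068]
jaw 246 [0.6353 0.1648] [0.6444 0.1794]
jaw 99 [0.6214 0.1657] [0.6286 0.1799]
jaw 205 [0.5757 0.1674] [0.5846 0.1822]
jaw 58 [0.5621 0.1683] [0.5692 0.183 ]
jaw 169 [0.516  0.1703] [0.5243 0.1851]
jaw 93 [0.502  0.1709] [0.51   0.1852]
jaw 17 [0.7037 0.1952] [0.7054 0.2031]
jaw 190 [0.3959 0.216 ] [0.4166 0.2198]
delta [-0.0026  0.0007  0.0968] rz 0.1092781125096419
```

Request:
servo_tool(
  deltas=[
    [-0.001, 0, 0.02, 0, 0, 0],
    [-0.003, 0.0003, 0.05, 0, 0, 0],
    [-0.003, 0.0003, 0.075, 0, 0, 0],
    [-0.003, 0.0003, 0.09, 0, 0, 0],
    [-0.003, 0.0003, 0.096, 0, 0, 0],
    [-0.003, 0.0003, 0.097, 0, 0, 0],
    [-0.003, 0.0003, 0.097, 0, 0, 0],
    [-0.003, 0.0003, 0.097, 0, 0, 0],
    [-0.003, 0.0003, 0.097, 0, 0, 0],
    [-0.003, 0.0003, 0.097, 0, 0, 0],
  ],
)

```text
clock: 49.8
position: [0.4526, 0.1457, 0.1474]
tool_rot: [-0.686, 0.727, -0.0, 0.001]
contact_force: [0.5, 0.0, -0.6]
grip_width: 0.089
grasp_force: 58.8
```

Request:
servo_tool(
  deltas=[
    [0, 0, 0.004, 0, 0, 0],
    [0, 0, 0.008, 0, 0, 0],
    [0, 0, 0.012, 0, 0, 0],
    [0, 0, 0.016, 0, 0, 0],
    [0, 0, 0.02, 0, 0, 0],
    [0, 0, 0.024, 0, 0, 0],
    [0, 0, 0.027, 0, 0, 0],
    [0, 0, 0.029, 0, 0, 0],
    [0, 0, 0.031, 0, 0, 0],
    [0, 0, 0.032, 0, 0, 0],
  ],
)

```text
clock: 50.8
position: [0.4522, 0.1453, 0.1167]
tool_rot: [-0.687, 0.727, -0.0, -0.001]
contact_force: [-7.7, -1.4, 21.5]
grip_width: 0.091
grasp_force: 61.6
```

Request:
servo_tool(
  deltas=[
    [0, 0, 0.001, 0, 0, 0],
    [0, 0, 0.002, 0, 0, 0],
    [0, 0, 0.003, 0, 0, 0],
    [0, 0, 0.003, 0, 0, 0],
    [0, 0, 0.003, 0, 0, 0],
    [0, 0, 0.003, 0, 0, 0],
    [0, 0, 0.003, 0, 0, 0],
    [0, 0, 0.003, 0, 0, 0],
    [0, 0, 0.003, 0, 0, 0],
    [0, 0, 0.003, 0, 0, 0],
  ],
)

```text
clock: 51.8
position: [0.4524, 0.145, 0.1165]
tool_rot: [-0.687, 0.727, -0.001, -0.0]
contact_force: [-12.8, -2.7, 34.5]
grip_width: 0.088
grasp_force: 63.1
```

Request:
servo_tool(
  deltas=[
    [0, 0, -0.003, 0, 0, 0],
    [0, 0, -0.003, 0, 0, 0],
    [0, 0, -0.003, 0, 0, 0],
    [0, 0, -0.003, 0, 0, 0],
    [0, 0, -0.003, 0, 0, 0],
    [0, 0, -0.003, 0, 0, 0],
    [0, 0, -0.01, 0, 0, 0],
    [0, 0, -0.04, 0, 0, 0],
    [0, 0, -0.08, 0, 0, 0],
    [0, 0, -0.13, 0, 0, 0],
  ],
  hand=0.65,
)

```text
clock: 52.8
position: [0.4514, 0.1449, 0.2423]
tool_rot: [-0.686, 0.727, 0.0, -0.002]
contact_force: [1.3, 0.4, 0.0]
grip_width: 0.352
grasp_force: 0.0
```

```bash
python3 - <<'E'
from h import *
st();w=snap('wrist','w13');seated(w,[.4517,.1434])
th=1.632;u=np.array([-np.sin(th),-np.cos(th)]);i=np.array([np.cos(th),-np.sin(th)])
h=np.array([.6311,.135])-.072*i-.07*u;print('H',h,'handle',h+.27*u-.047*i)
hd=h+.27*u-.047*i
to([hd[0],hd[1],.25],np.radians(176.5))
E
```

```text
t 52.8 p [0.4514 0.1449 0.2423] x [-0.058 -0.998  0.002] y [-0.998  0.058  0.003] q [ 0.654  0.118 -0.326 -0.    -1.13  -0.713] F [1.3 0.4 0. ] g 0.3522918414882278 0.0
-0.06 19 z 0.1234 lat -0.0041 0.0057
-0.05 44 z 0.1231 lat -0.0041 0.0057
-0.04 48 z 0.1231 lat -0.0102 0.0118
-0.03 49 z 0.123 lat -0.0101 0.0107
-0.02 49 z 0.1228 lat -0.004 0.0045
-0.01 58 z 0.1231 lat -0.0039 0.0045
0.0 58 z 0.1229 lat -0.0048 0.0044
0.01 59 z 0.1229 lat -0.0048 0.0044
0.02 62 z 0.123 lat -0.0048 0.0043
0.03 63 z 0.1228 lat -0.0112 0.01
0.04 66 z 0.1228 lat -0.0111 0.0099
0.05 63 z 0.1231 lat -0.0055 0.0041
0.06 64 z 0.1217 lat -0.0055 0.0041
0.07 15 z 0.1194 lat -0.0029 0.0006
H [0.70537285 0.20258361] handle [0.43875316 0.26601028]
delta [-0.1178  0.0245  0.0031] rz 0.2780068937380398
```

View pics/w13.png

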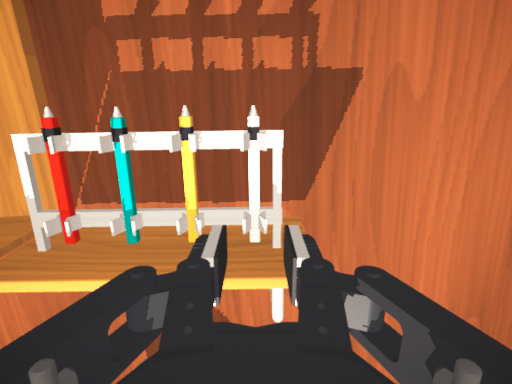

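The picture shows all four pens in their clips, with the points at (48,110), (117,110), (185,110) and (253,110). Back to the handle.

Request:
servo_tool(
  deltas=[
    [-0.02, 0.004, 0, 0, 0, 0.3],
    [-0.05, 0.01, 0, 0, 0, 0.3],
    [-0.085, 0.018, 0, 0, 0, 0.3],
    [-0.11, 0.023, 0, 0, 0, 0.3],
    [-0.1195, 0.0245, 0, 0, 0, 0.3],
    [-0.1195, 0.0245, 0, 0, 0, 0.3],
    [-0.1195, 0.0245, 0, 0, 0, 0.3],
    [-0.1195, 0.0245, 0, 0, 0, 0.3],
    [-0.1195, 0.0245, 0, 0, 0, 0.3],
    [-0.1195, 0.0245, 0, 0, 0, 0.3],
  ],
  hand=0.4,
)

```text
clock: 53.85
position: [0.4351, 0.2656, 0.2419]
tool_rot: [-0.684, 0.73, 0.0, 0.0]
contact_force: [0.2, 1.0, 0.5]
grip_width: 0.603
grasp_force: 0.0
```

Request:
servo_tool(
  deltas=[
    [0, 0, 0.01, 0, 0, 0],
    [0, 0, 0.03, 0, 0, 0],
    [0, 0, 0.05, 0, 0, 0],
    [0, 0, 0.07, 0, 0, 0],
    [0, 0, 0.09, 0, 0, 0],
    [0, 0, 0.105, 0, 0, 0],
    [0, 0, 0.115, 0, 0, 0],
    [0, 0, 0.12, 0, 0, 0],
    [0, 0, 0.122, 0, 0, 0],
    [0, 0, 0.122, 0, 0, 0],
  ],
)

```text
clock: 54.85
position: [0.4351, 0.2665, 0.12]
tool_rot: [-0.684, 0.729, -0.0, 0.0]
contact_force: [0.1, 0.3, -0.2]
grip_width: 0.6
grasp_force: 0.0
```

Request:
servo_tool(
  deltas=[
    [0, 0, 0, 0, 0, 0],
    [0, 0, 0, 0, 0, 0],
    [0, 0, 0, 0, 0, 0],
    [0, 0, 0, 0, 0, 0],
    [0, 0, 0, 0, 0, 0],
    [0, 0, 0, 0, 0, 0],
    [0, 0, 0, 0, 0, 0],
    [0, 0, 0, 0, 0, 0],
    [0, 0, 0, 0, 0, 0],
    [0, 0, 0, 0, 0, 0],
  ],
  hand=1,
)

```text
clock: 55.85
position: [0.4377, 0.2672, 0.1207]
tool_rot: [-0.685, 0.729, -0.001, 0.003]
contact_force: [10.1, -1.4, -4.4]
grip_width: 0.106
grasp_force: 58.3
```

```bash
python3 - <<'E'
from h import *
s=st()
H=np.array([.7042,.2041]);R=Ro.from_quat(s['tool_rot']).as_matrix();p=np.array(s['position'][:2])
print('r',np.hypot(*(p-H)))
for k in range(1,11):
    a=np.radians(2*k);q=H+np.array([[np.cos(a),-np.sin(a)],[np.sin(a),np.cos(a)]])@(p-H)
    print(2*k,(R.T@np.append(q-p,0)).round(4))
E
```

```text
t 55.85 p [0.4377 0.2672 0.1207] x [-0.063 -0.998 -0.003] y [-0.998  0.063 -0.005] q [ 0.866  0.307 -0.423  0.003 -0.836 -0.932] F [10.1 -1.4 -4.4] g 0.1057388600381003 58.26505199074745
r 0.2738209238952747
2 [ 0.0094  0.0014 -0.    ]
4 [ 0.0189  0.0026 -0.0001]
6 [ 0.0285  0.0034 -0.0001]
8 [ 0.038   0.0038 -0.0001]
10 [ 0.0476  0.0039 -0.0002]
12 [ 0.0571  0.0037 -0.0002]
14 [ 0.0667  0.0032 -0.0002]
16 [ 0.0762  0.0023 -0.0002]
18 [ 0.0857  0.0011 -0.0003]
20 [ 0.0951 -0.0005 -0.0003]
```

Request:
servo_tool(
  deltas=[
    [0.0094, -0.0012, 0, 0, 0, -2],
    [0.0189, 0, 0, 0, 0, -4],
    [0.0285, 0.0008, 0, 0, 0, -6],
    [0.038, 0.0012, 0, 0, 0, -8],
    [0.0476, 0.0013, 0, 0, 0, -10],
    [0.0571, 0.0011, 0, 0, 0, -12],
    [0.0667, 0.0006, 0, 0, 0, -14],
    [0.0762, -0.0003, 0, 0, 0, -16],
    [0.0857, -0.0015, 0, 0, 0, -18],
    [0.0951, -0.0031, 0, 0, 0, -20],
  ],
)

```text
clock: 56.85
position: [0.4325, 0.1713, 0.1206]
tool_rot: [0.801, -0.599, 0.0, -0.001]
contact_force: [1.0, 1.3, 2.3]
grip_width: 0.101
grasp_force: 58.8
```

Request:
servo_tool(
  deltas=[
    [0.0094, 0.0014, 0, 0, 0, -2],
    [0.0189, 0.0026, 0, 0, 0, -4],
    [0.0285, 0.0034, 0, 0, 0, -6],
    [0.038, 0.0038, 0, 0, 0, -8],
    [0.0476, 0.0039, 0, 0, 0, -10],
    [0.0571, 0.0037, 0, 0, 0, -12],
    [0.0667, 0.0032, 0, 0, 0, -14],
    [0.0762, 0.0023, 0, 0, 0, -16],
    [0.0857, 0.0011, 0, 0, 0, -18],
    [0.0951, -0.0005, 0, 0, 0, -20],
  ],
)

```text
clock: 57.85
position: [0.4601, 0.0802, 0.1206]
tool_rot: [0.893, -0.45, 0.001, -0.001]
contact_force: [0.8, 1.7, 1.2]
grip_width: 0.098
grasp_force: 58.8
```

Request:
servo_tool(
  deltas=[
    [0.0094, 0.0014, 0, 0, 0, -2],
    [0.0189, 0.0026, 0, 0, 0, -4],
    [0.0285, 0.0034, 0, 0, 0, -6],
    [0.038, 0.0038, 0, 0, 0, -8],
    [0.0476, 0.0039, 0, 0, 0, -10],
    [0.0571, 0.0037, 0, 0, 0, -12],
    [0.0667, 0.0032, 0, 0, 0, -14],
    [0.0762, 0.0023, 0, 0, 0, -16],
    [0.0857, 0.0011, 0, 0, 0, -18],
    [0.0951, -0.0005, 0, 0, 0, -20],
  ],
)

```text
clock: 58.85
position: [0.5171, 0.004, 0.1206]
tool_rot: [0.957, -0.289, 0.001, -0.001]
contact_force: [0.6, 1.9, 2.1]
grip_width: 0.102
grasp_force: 58.8
```

Request:
servo_tool(
  deltas=[
    [0.0094, 0.0014, 0, 0, 0, -2],
    [0.0189, 0.0026, 0, 0, 0, -4],
    [0.0285, 0.0034, 0, 0, 0, -6],
    [0.038, 0.0038, 0, 0, 0, -8],
    [0.0476, 0.0039, 0, 0, 0, -10],
    [0.0571, 0.0037, 0, 0, 0, -12],
    [0.0667, 0.0032, 0, 0, 0, -14],
    [0.0762, 0.0023, 0, 0, 0, -16],
    [0.0857, 0.0011, 0, 0, 0, -18],
    [0.0951, -0.0005, 0, 0, 0, -20],
  ],
)

```text
clock: 59.85
position: [0.5966, -0.0481, 0.1207]
tool_rot: [0.993, -0.118, 0.001, -0.0]
contact_force: [0.4, 2.5, 2.4]
grip_width: 0.102
grasp_force: 58.8
```

```bash
python3 - <<'E'
from h import *
s=st()
r=np.array(s['position'][:2])-H;print('r',np.hypot(*r))
f=lambda th:np.array([-np.sin(th),-np.cos(th)])*.27-np.array([np.cos(th),-np.sin(th)])*.047
th=min(np.linspace(-.1,1.75,1851),key=lambda t:np.hypot(*(f(t)-r)));print('th',th,np.degrees(th),f(th)-r)
t=snap('top','top3');c=t['frame'][80:200,170:330];cv2.imwrite('pics/c5.png',cv2.resize(c,None,fx=4,fy=4,interpolation=cv2.INTER_CUBIC)[:,:,::-1])
# cabinet yaw from roof corners (back edge, z=.173), read at (190.9,92)->(311.2,89.7)
a,b=pt(t,190.9,92,.173),pt(t,311.2,89.7,.173);print(a,b,np.arctan2(-(b-a)[0],-(b-a)[1]))
E
```

```text
t 59.85 p [ 0.5966 -0.0481  0.1207] x [ 0.972 -0.234  0.002] y [-0.234 -0.972 -0.001] q [ 0.19   0.438 -0.208 -0.    -0.923  1.145] F [0.4 2.5 2.4] g 0.1019125443180237 58.84778782725334
r 0.2741634808635716
th 0.231 13.235325067522018 [4.92370170e-05 9.12667961e-05]
[0.86998145 0.204653   0.173     ] [ 0.87114884 -0.1036593   0.173     ] -0.003786382429139216
```

View pics/c5.png

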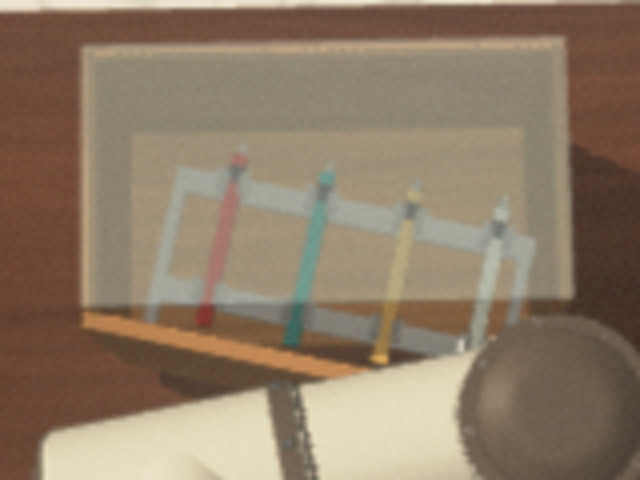

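All four pens are in the rack and swinging in clear of the cabinet, with the door edge still ajar. About 13° remains, which I close more slowly.

Request:
servo_tool(
  deltas=[
    [0.0094, 0.0014, 0, 0, 0, -2],
    [0.0189, 0.0026, 0, 0, 0, -4],
    [0.0285, 0.0034, 0, 0, 0, -6],
    [0.038, 0.0038, 0, 0, 0, -8],
    [0.0452, 0.0039, 0, 0, 0, -9.5],
    [0.05, 0.0039, 0, 0, 0, -10.5],
    [0.0547, 0.0038, 0, 0, 0, -11.5],
    [0.0581, 0.0037, 0, 0, 0, -12.2],
    [0.0609, 0.0036, 0, 0, 0, -12.8],
    [0.0628, 0.0035, 0, 0, 0, -13.2],
  ],
)

```text
clock: 60.9
position: [0.6557, -0.066, 0.1206]
tool_rot: [1.0, -0.003, -0.0, -0.0]
contact_force: [-4.4, 7.2, 8.2]
grip_width: 0.102
grasp_force: 59.7
```

Request:
servo_tool(
  deltas=[
    [0.0005, 0, 0, 0, 0, 0],
    [0.001, 0, 0, 0, 0, 0],
    [0.0015, 0, 0, 0, 0, 0],
    [0.002, 0, 0, 0, 0, 0],
    [0.002, 0, 0, 0, 0, 0],
    [0.002, 0, 0, 0, 0, 0],
    [0.002, 0, 0, 0, 0, 0],
    [0.002, 0, 0, 0, 0, 0],
    [0.002, 0, 0, 0, 0, 0],
    [0.002, 0, 0, 0, 0, 0],
  ],
)

```text
clock: 61.9
position: [0.6556, -0.066, 0.1207]
tool_rot: [1.0, -0.004, -0.002, -0.0]
contact_force: [-6.4, 6.2, 9.0]
grip_width: 0.101
grasp_force: 59.8
```

Request:
servo_tool(
  deltas=[
    [0, 0, 0, 0, 0, 0],
    [0, 0, 0, 0, 0, 0],
    [0, 0, 0, 0, 0, 0],
    [0, 0, 0, 0, 0, 0],
    [0, 0, 0, 0, 0, 0],
    [0, 0, -0.005, 0, 0, 0],
    [0, 0, -0.02, 0, 0, 0],
    [0, 0, -0.05, 0, 0, 0],
    [0, 0, -0.09, 0, 0, 0],
    [0, 0, -0.13, 0, 0, 0],
  ],
  hand=0.4,
)

```text
clock: 62.9
position: [0.6574, -0.0668, 0.2513]
tool_rot: [1.0, -0.004, -0.0, 0.0]
contact_force: [1.4, -0.2, 0.4]
grip_width: 0.597
grasp_force: 0.0
```

Request:
servo_tool(
  deltas=[
    [-0.02, 0, -0.02, 0, 0, 0],
    [-0.05, 0, -0.04, 0, 0, 0],
    [-0.09, 0, -0.05, 0, 0, 0],
    [-0.13, 0.03, -0.05, 0, 0, 0],
    [-0.17, 0.06, -0.05, 0, 0, 0],
    [-0.2, 0.1, -0.05, 0, 0, 0],
    [-0.22, 0.14, -0.05, 0, 0, 0],
    [-0.23, 0.18, -0.05, 0, 0, 0],
    [-0.23, 0.21, -0.05, 0, 0, 0],
    [-0.23, 0.22, -0.05, 0, 0, 0],
  ],
)

```text
clock: 63.9
position: [0.4253, -0.2871, 0.3002]
tool_rot: [1.0, -0.005, 0.0, 0.0]
contact_force: [1.1, 0.3, -0.4]
grip_width: 0.598
grasp_force: 0.0
```

```bash
python3 - <<'E'
from h import *
s=st();t=snap('top','top4');c=t['frame'][80:200,170:410];cv2.imwrite('pics/c6.png',cv2.resize(c,None,fx=3.3,fy=3.3,interpolation=cv2.INTER_CUBIC)[:,:,::-1])
E
```

```text
t 63.9 p [ 0.4253 -0.2871  0.3002] x [ 1.    -0.011  0.001] y [-0.011 -1.     0.001] q [-0.277  0.148 -0.144  0.    -1.278  1.837] F [ 1.1  0.3 -0.4] g 0.5981021080611277 0.0
```

View pics/c6.png

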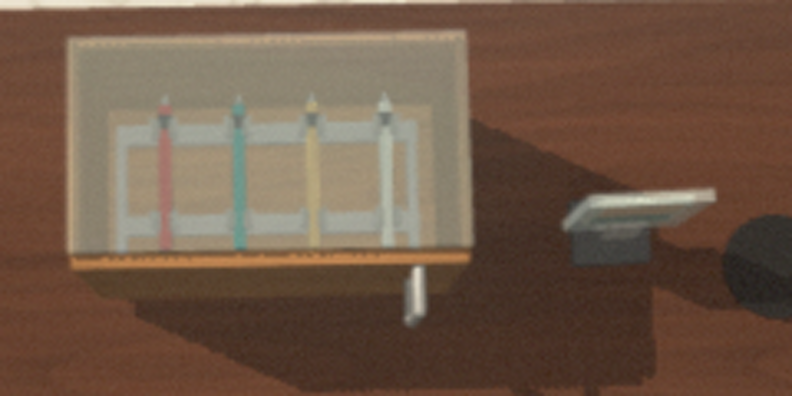

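The door is shut flush, its edge level at row 260, and all four pens sit in their clips. The photo frame and coaster haven't moved.

```bash
python3 -c "
from workcell import ctrl
print(ctrl.finish_job())"
```

```text
the job is handed in; nothing more can be done
None
```

All four pens (red, teal, brass, silver) are pressed fully home in clips 1–4, the door is gently shut with the pens still clipped, and the job was handed in at about 64 s of the 210 s limit; I never touched the bowl, coaster or photo frame.

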